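# Hang freshly painted sample plates on fold-out hooks

### The arm

A 6-joint arm with a two-finger parallel gripper is mounted at the origin on the work surface. World frame = base frame: x ahead of the robot, y to its left, z up, the work surface at z = 0. Lengths are in m, angles in degrees, forces in N, time in s.
With the tool pointing down it reaches from about 0.375 to 0.925 m from the base axis. Payload 5.7 kg.
Tool frame: the origin (TCP) lies between the finger pads; the fingertips stand 19 mm ahead of it and the grasp point (between the pads) is the TCP (robot.tip_reach is the distance from the TCP to the fingertips, in m); z points along the fingers, y is the line along which they close (so a half turn about z gives the same grasp; the last joint's range is limited). The gripper opens to 88 mm and grips with 3 to 60 N. Pads are 20 mm wide; open, the fingers measure 115 mm over their backs; the gripper's body (75 mm by 178 mm) begins 61 mm behind the grasp point.
Start: joints at [57.978, 20.558, 86.54, -0, 72.909, -6.595], TCP at [0.258, 0.542, 0.242] pointing down, gripper open.
Joint ranges: [-170.27, 170.27], [-57.76, 135], [12.27, 136.19], [-55.21, 235.2], [11.17, 155.16], [-170.74, 170.74]. Speed limits (degrees/s): [136.94, 136.94, 180, 180, 180, 180].

### API

Orientations are given as a 3x3 rotation matrix whose columns are the frame's x, y, z axes.
In Python, from plant import state, camera, camera_info, ticket, models, robot gives the robot as it stands.
- The arm moves only by the tool drive_tool, never from a script. Its argument "commands" is a list that holds one entry, the list of rows, each a list of 5 numbers: the shift along the world's x, y, z in m, then the turn about the world's z in rad, then the closure, from -1 (fully open) to 1 (shut), so that 0 is half open. In form: [[[dx, dy, dz, spin, fingers], ...]]. A call has 1 to 5 rows; each row shifts and turns the commanded pose from where the row before left it; what a row does not reach is not made up. A row lasts 1/12 s, in which the tool goes at most 41.7 mm and 7.16 degrees, less where a joint would pass 70% of its speed; a pose out of reach is approached as far as the arm can. A call with a gripper value outside its range is refused whole. The fingers move at their own pace and stop on an object; "grip_force" is the grip in N (left out, the last holds). Time passes only in rows, so rows that do not move let the fingers close. It gives the time, the measured TCP pose, the force, the opening and the grip force at its end, in the units of the state.
- state(): the state, without advancing time (a new reading comes with each control period).
- camera(name): name is "scene" or "side" or "wrist"; returns the picture (384x512x3 uint8, red, green, blue); there is no depth.
- camera_info(name): a dict with "mtx" (3x3 intrinsics, pixels), "xyz" and "rotation" of the camera in the world; the wrist camera has in their place "tool_from_camera" (4x4, takes a point from camera to tool coordinates, whose origin is the TCP and whose axes are the flange's). Camera axes: x right, y up, looking along -z (the intrinsics and any distortion apply to the point x, -y, -z); pixel columns grow to the right and rows downward; lengths in m; the calibration is good to about 2 mm. A picture is of the moment at which its call begins: read the wrist's pose just before it. camera_info takes no time and is no camera call.
- ticket.sign_off(): hands the job in; it is judged then, once.
Trained networks look in the newest picture that a camera, given by its name, has taken for a name from the list of things; names that differ only in an ending like _2 or _b are one class to them, and where a whole thing is asked for, a point or a joint stands for the part that bears it (a point fixed in the world has none). Each returns a list of dicts, best first, with "p" (0 to 1); they miss things now and then, are a little off and sometimes report something else, mostly with a low value. They report only what shows in the picture. A call takes as long as a camera call. They do not tell look-alikes from the thing itself.
- models.look_for(target, camera): "box" ([left, top, right, bottom] in pixels, round what is visible of it).
- models.trace(target, camera): "region" (384x512 bool, what is visible of it) and "box" ([left, top, right, bottom] in pixels, round what is visible of it).
The state is a dict: "time": time; "qpos": joint angles; "qvel": joint speeds; "joint_torque": joint torques, N m; "tool_pos": TCP position; "orientation": TCP orientation; "ft_force": force on the tool from outside, world axes, zero at the start; "ft_torque": the same for the moment, N m; "opening": opening from 0.0 (shut) to 1.0 (fully open); "gripper_force": force on a finger pad.
Only numpy, scipy, OpenCV 4.12 (cv2) and the standard library are available. Lean on these libraries where they do the work, as an engineer would, in place of code of your own. Each camera call takes 0.05 s, during which the arm holds its last target. There are 200 camera calls.

### The job

Swing all four flat folded hooks fully out from the rail and hang every freshly painted sample plate on the table up to dry, each by its opening on the bar of the hook of its own colour. Hold the plates by their edges only, never touching the painted faces; lower each gently onto its bar without banging or pressing hard on the hook, and, as its weight is off-centre, ease it free so that it is left hanging still; leave everything else on the table where it is.

Things in the scene. Friction and masses are not known exactly. Their poses are not given: they have to be found in the camera images.
- rail: Fixed walnut board, 620 x 18 mm, top edge 282 mm high, on two steel posts 290 mm either side of its middle, facing the robot, turned a little. Origin on the table under its middle; x away from the robot, y along it to the robot's left. Four hinged hooks on its front, hinges 120 mm apart, a coloured cap on top over each: from the robot's right to left red, yellow, green, white.
- hook_red (a joint): Hinge of the red hook: vertical axis, 26 mm in front of the board's middle plane, bar centre line 280 mm above the table. 0 = folded along the board, pointing to the robot's left; grows as it swings out towards the robot (anticlockwise from above); 1.57 = stop, square to the board. Friction 0.06 N m: stays where it is left. Starts at 0 to 0.3.
- hook_red_seat (a point): Middle of the red hook's bar (round, 9 mm across, grey sleeve), on its upper surface, where a plate hangs. Axes turn with the hook: x from hinge to tip, z up. In them the hinge axis is at x -42 mm, the bar's centre line at z -4.5 mm; at x 38 mm a red upturned round post, 9 mm across, ends the bar, rising to z 17.5 mm; pinch it from above.
- hook_yellow (a joint): Hinge of the yellow hook: vertical axis, 26 mm in front of the board's middle plane, bar centre line 280 mm above the table. 0 = folded along the board, pointing to the robot's left; grows as it swings out towards the robot (anticlockwise from above); 1.57 = stop, square to the board. Friction 0.06 N m: stays where it is left. Starts at 0 to 0.3.
- hook_yellow_seat (a point): Middle of the yellow hook's bar (round, 9 mm across, grey sleeve), on its upper surface, where a plate hangs. Axes turn with the hook: x from hinge to tip, z up. In them the hinge axis is at x -42 mm, the bar's centre line at z -4.5 mm; at x 38 mm a yellow upturned round post, 9 mm across, ends the bar, rising to z 17.5 mm; pinch it from above.
- hook_green (a joint): Hinge of the green hook: vertical axis, 26 mm in front of the board's middle plane, bar centre line 280 mm above the table. 0 = folded along the board, pointing to the robot's left; grows as it swings out towards the robot (anticlockwise from above); 1.57 = stop, square to the board. Friction 0.06 N m: stays where it is left. Starts at 0 to 0.3.
- hook_green_seat (a point): Middle of the green hook's bar (round, 9 mm across, grey sleeve), on its upper surface, where a plate hangs. Axes turn with the hook: x from hinge to tip, z up. In them the hinge axis is at x -42 mm, the bar's centre line at z -4.5 mm; at x 38 mm a green upturned round post, 9 mm across, ends the bar, rising to z 17.5 mm; pinch it from above.
- hook_white (a joint): Hinge of the white hook: vertical axis, 26 mm in front of the board's middle plane, bar centre line 280 mm above the table. 0 = folded along the board, pointing to the robot's left; grows as it swings out towards the robot (anticlockwise from above); 1.57 = stop, square to the board. Friction 0.06 N m: stays where it is left. Starts at 0 to 0.3.
- hook_white_seat (a point): Middle of the white hook's bar (round, 9 mm across, grey sleeve), on its upper surface, where a plate hangs. Axes turn with the hook: x from hinge to tip, z up. In them the hinge axis is at x -42 mm, the bar's centre line at z -4.5 mm; at x 38 mm a white upturned round post, 9 mm across, ends the bar, rising to z 17.5 mm; pinch it from above.
- plate_red: Red sample plate (may be absent), upright, 200 to 340 g. Origin on the table under the plate's middle; z up, x square to the faces, y along the width. Plate 56 mm wide (y -28 to 28), 6 mm thick, z 22 to 150, blue-taped edges. Red foot block: x -30 to 30, y -50 to 20, z 0 to 22. Hanging opening right through: y -6 to 22, z 98 to 126, then roof-shaped up to its apex at y 8, z 138; the bar nests under the apex, bar top 1.5 mm below it.
- plate_red_face: Wet red painted panel (both sides) of that plate: its y -22 to 22, z 26 to 94, 1.5 mm proud; same origin and axes. Fingers must not touch it; the side edges beside the opening can be gripped from above, clear of it. The plate's weight lies 12 mm to the -y side, 27 mm above the foot, the opening 8 mm to +y: hung, it leans about 10 degrees sideways.
- plate_yellow: Yellow sample plate (may be absent), upright, 200 to 340 g. Origin on the table under the plate's middle; z up, x square to the faces, y along the width. Plate 56 mm wide (y -28 to 28), 6 mm thick, z 22 to 150, blue-taped edges. Yellow foot block: x -30 to 30, y -50 to 20, z 0 to 22. Hanging opening right through: y -6 to 22, z 98 to 126, then roof-shaped up to its apex at y 8, z 138; the bar nests under the apex, bar top 1.5 mm below it.
- plate_yellow_face: Wet yellow painted panel (both sides) of that plate: its y -22 to 22, z 26 to 94, 1.5 mm proud; same origin and axes. Fingers must not touch it; the side edges beside the opening can be gripped from above, clear of it. The plate's weight lies 12 mm to the -y side, 27 mm above the foot, the opening 8 mm to +y: hung, it leans about 10 degrees sideways.
- plate_green: Green sample plate (may be absent), upright, 200 to 340 g. Origin on the table under the plate's middle; z up, x square to the faces, y along the width. Plate 56 mm wide (y -28 to 28), 6 mm thick, z 22 to 150, blue-taped edges. Green foot block: x -30 to 30, y -50 to 20, z 0 to 22. Hanging opening right through: y -6 to 22, z 98 to 126, then roof-shaped up to its apex at y 8, z 138; the bar nests under the apex, bar top 1.5 mm below it.
- plate_green_face: Wet green painted panel (both sides) of that plate: its y -22 to 22, z 26 to 94, 1.5 mm proud; same origin and axes. Fingers must not touch it; the side edges beside the opening can be gripped from above, clear of it. The plate's weight lies 12 mm to the -y side, 27 mm above the foot, the opening 8 mm to +y: hung, it leans about 10 degrees sideways.
- plate_white: White sample plate (may be absent), upright, 200 to 340 g. Origin on the table under the plate's middle; z up, x square to the faces, y along the width. Plate 56 mm wide (y -28 to 28), 6 mm thick, z 22 to 150, blue-taped edges. White foot block: x -30 to 30, y -50 to 20, z 0 to 22. Hanging opening right through: y -6 to 22, z 98 to 126, then roof-shaped up to its apex at y 8, z 138; the bar nests under the apex, bar top 1.5 mm below it.
- plate_white_face: Wet white painted panel (both sides) of that plate: its y -22 to 22, z 26 to 94, 1.5 mm proud; same origin and axes. Fingers must not touch it; the side edges beside the opening can be gripped from above, clear of it. The plate's weight lies 12 mm to the -y side, 27 mm above the foot, the opening 8 mm to +y: hung, it leans about 10 degrees sideways.
- stapler: Silver aluminium stapler, 150 x 36 x 55 mm, loose. Origin under its middle. Leave it where it is.
- pencil_cup: Teal plastic pencil cup, 76 mm across, 100 mm tall, loose. Origin under its middle. Leave it where it is.
- bottle: Brown glass bottle, capped, 66 mm across, 165 mm tall, loose. Origin under its middle. Leave it where it is.
- coaster: Round white ceramic coaster, 96 mm across, 8 mm thick, loose. Origin under its middle. Leave it where it is.
- tape_roll: Roll of blue painter's tape on a black plastic spindle, 94 mm across, 50 mm tall, loose. Origin under its middle. Leave it where it is.
Mind the look-alikes: they are no part of the job. Of the things shaped like the plate_yellow, the yellow one is meant.

How it is judged:
By the outcome, as a careful person would: the job done as asked, in the order asked, and still so for the second after the job is handed in, with the robot touching nothing.
Of plate_red, plate_yellow, plate_green, plate_white only 3 to 4 are there at a start; the rules pass over those that are not, and their reading is None.
At some moment in a run one of plate_red, plate_yellow, plate_green, plate_white may be knocked a few centimetres aside while the robot is not near it.
It also fails if it takes over 210 s, if anything falls off the work surface, if the arm or the gripper's body presses on something with over 40 N, if the wrist force passes 120 N, or if a joint passes its speed limit or range.

## Working session

There is one attempt and no reset: what is moved stays moved. The work goes in short steps, Python scripts to look and compute and a tool call to move; the robot and the scene stay as the last step left them, time stands still between calls to the robot, and variables do not carry over. Pictures are saved under pics/ and viewed, at most 14 in all, crops included, and the job is handed in when it is done.

Besides the shell and the picture viewer there is one more tool, called after "Emit:" as name([rows], argument=value, ...), one row to a line, values as JSON. drive_tool: Moves the arm, as the interface text tells. Its arguments: {"type":"object","properties":{"commands":{"type":"array"},"grip_force":{"type":"number"}},"required":["commands"]}

```bash
ls; mkdir -p pics
python3 - <<'E'
from plant import state,camera,camera_info,models,robot
import cv2,numpy as np
s=state();print(s['time'],s['tool_pos'],s['orientation'],s['opening'])
a=camera('scene');b=camera('side')
cv2.imwrite('pics/scene0.png',a[:,:,::-1]);cv2.imwrite('pics/side0.png',b[:,:,::-1])
cv2.imwrite('pics/both.png',cv2.resize(np.vstack([a,b])[:,:,::-1],None,fx=.78,fy=.78))
for c in('scene','side','wrist'):print(c,camera_info(c))
for c in('scene','side'):
  for n in['plate_red','plate_yellow','plate_green','plate_white','hook_red','hook_yellow','hook_green','hook_white']:
    print(c,n,[(round(d['p'],2),np.round(d['box']).tolist()) for d in models.look_for(n,c)][:4])
E
```

```text
pics
0.0 [0.25730204 0.54131433 0.24082306] [[-9.03098615e-01  4.29432129e-01 -9.68677477e-04]
 [ 4.29433165e-01  9.03097354e-01 -1.52482822e-03]
 [ 2.19999838e-04 -1.79305249e-03 -9.99998368e-01]] 1.0025285891558724
scene {'mtx': array([[371.66748871,   0.        , 253.31588628],
       [  0.        , 371.66748871, 195.20712304],
       [  0.        ,   0.        ,   1.        ]]), 'xyz': array([ 1.09733278, -0.69643846,  0.93704914]), 'rotation': array([[ 0.75842175, -0.40471647,  0.5108826 ],
       [ 0.6515321 ,  0.49169155, -0.57770697],
       [-0.01738913,  0.77100194,  0.63659534]])}
side {'mtx': array([[479.42605663,   0.        , 260.07144007],
       [  0.        , 479.42605663, 194.49768864],
       [  0.        ,   0.        ,   1.        ]]), 'xyz': array([0.44801979, 1.08284845, 1.15120005]), 'rotation': array([[-0.99974837,  0.00283239, -0.02225261],
       [-0.01862351, -0.65778194,  0.75297815],
       [-0.01250464,  0.75320309,  0.65766917]])}
wrist {'mtx': array([[270.95343855,   0.        , 255.8402688 ],
       [  0.        , 270.95343855, 191.36575194],
       
[... 646 characters left out ...]
green [(0.88, [250.0, 178.0, 269.0, 220.0]), (0.32, [293.0, 212.0, 337.0, 232.0])]
scene plate_white []
scene hook_red []
scene hook_yellow []
scene hook_green []
scene hook_white []
side plate_red [(0.78, [286.0, 274.0, 309.0, 321.0])]
side plate_yellow [(0.73, [280.0, 160.0, 301.0, 198.0]), (0.7, [191.0, 271.0, 242.0, 291.0]), (0.68, [269.0, 192.0, 290.0, 227.0]), (0.6, [301.0, 241.0, 331.0, 287.0])]
side plate_green [(0.75, [265.0, 231.0, 288.0, 272.0])]
side plate_white [(0.72, [160.0, 119.0, 232.0, 325.0])]
side hook_red [(0.58, [212.0, 128.0, 218.0, 148.0])]
side hook_yellow [(0.44, [209.0, 151.0, 217.0, 170.0])]
side hook_green []
side hook_white [(0.21, [245.0, 138.0, 259.0, 171.0])]
```

Run:
```python
import cv2
for c in('scene','side'):
  cv2.imwrite(f'pics/{c}0b.png',cv2.resize(cv2.imread(f'pics/{c}0.png'),(800,600),interpolation=cv2.INTER_CUBIC))
```

```text
(no output)
```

View pics/scene0b.png

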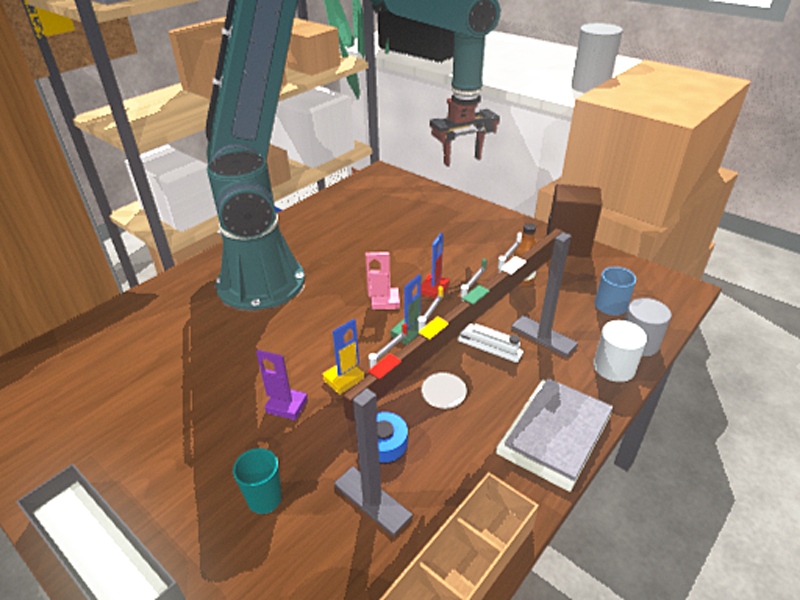

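View pics/side0b.png

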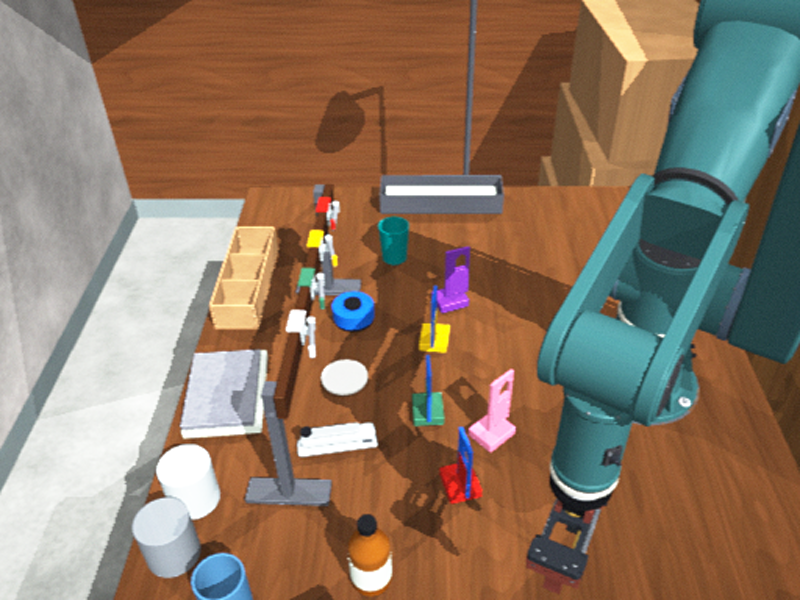

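Targets (800x600 scene view): the red plate is at (435,265), green at (410,310) and yellow at (343,355). Look-alikes are pink (380,280) and purple (275,385), and there is no white plate. The hook caps are at red (385,365), yellow (432,327), green (476,295) and white (513,265).

```bash
cat > h.py <<'E'
import numpy as np,cv2
from scipy.optimize import least_squares,minimize
from plant import state,camera,camera_info,models,robot
def cam(n,s=None):
    i=camera_info(n)
    if n!='wrist':return i['mtx'],np.array(i['xyz']),np.array(i['rotation'])
    s=s or state();T=np.eye(4);T[:3,:3]=s['orientation'];T[:3,3]=s['tool_pos']
    C=T@i['tool_from_camera'];return i['mtx'],C[:3,3],C[:3,:3]
def proj(c,P):
    K,t,R=c;q=(np.atleast_2d(P)-t)@R;q=q*[1,-1,-1];q=q@K.T;return q[:,:2]/q[:,2:]
def ray(c,uv):
    K,t,R=c;d=np.linalg.solve(K,[uv[0],uv[1],1]);return t,R@(d*[1,-1,-1])
def atz(c,uv,z):
    t,d=ray(c,uv);return t+d*(z-t[2])/d[2]
def tri(obs):
    A=np.zeros((3,3));b=np.zeros(3)
    for c,uv in obs:
        t,d=ray(c,uv);d/=np.linalg.norm(d);M=np.eye(3)-np.outer(d,d);A+=M;b+=M@t
    return np.linalg.solve(A,b)
def blobs(img,col,mina=6):
    h=cv2.cvtColor(img,cv2.COLOR_RGB2HSV).astype(int);H,S,V=h[...,0],h[...,1],h[...,2]
    m={'red':((H<6)|(H>174))&(S>190)&(V>90),'yellow':(H>23)&(H<33)&(S>170)&(V>100),
       'green':(H>60)&(H<85)&(S>80)&(V>50)&(V<190),'white':(S<25)&(V>215)}[col].astype(np.uint8)
    n,l,st,ce=cv2.connectedComponentsWithStats(m)
    return [(np.round(ce[i],1).tolist(),st[i].tolist()) for i in range(1,n) if st[i][4]>=mina]
def box(x,y,z):return np.array([[a,b,c] for a in x for b in y for c in z])/1000
PL=box((-3,3),(-28,28),(22,150));FT=box((-30,30),(-50,20),(0,22))
HO=np.array([[s*3,y,z] for s in(-1,1) for y,z in((-6,98),(22,98),(22,126),(8,138),(-6,126))])/1000
def place(P,p):
    c,s=np.cos(p[2]),np.sin(p[2]);R=np.array([[c,-s,0],[s,c,0],[0,0,1]]);return P@R.T+[p[0],p[1],0]
def render(c,p,S=4):
    m=np.zeros((384*S,512*S),np.uint8)
    f=lambda P:((proj(c,place(P,p))+.5)*S).astype(np.int32)
    cv2.fillConvexPoly(m,cv2.convexHull(f(PL)),1)
    a=f(HO[:5]);b=f(HO[5:]);z=np.zeros_like(m);z2=z.copy();cv2.fillPoly(z,[a],1);cv2.fillPoly(z2,[b],1);m[(z&z2)>0]=0
    cv2.fillConvexPoly(m,cv2.convexHull(f(FT)),1)
    return cv2.resize(m.astype(np.float32),(512,384),interpolation=cv2.INTER_AREA)
def fit(obs,p0,yaws=None):
    def cost(p):
        r=0
        for c,m in obs:
            q=render(c,p);r+=1-np.minimum(q,m).sum()/np.maximum(q,m).sum()
        return r/len(obs)
    best=None
    for y in(np.arange(12)*np.pi/6 if yaws is None else yaws):
        r=minimize(cost,[p0[0],p0[1],y],method='Nelder-Mead',options=dict(initial_simplex=np.array([p0[0],p0[1],y])+np.array([[0,0,0],[.015,0,0],[0,.015,0],[0,0,.3]]),xatol=2e-4,fatol=1e-4,maxiter=150))
        if best is None or r.fun<best.fun:best=r
    return best.x,best.fun
E
python3 - <<'E'
from h import *
a=cv2.imread('pics/scene0.png')[:,:,::-1];b=cv2.imread('pics/side0.png')[:,:,::-1]
for c in('red','yellow','green'):
  print(c,'SC',[x for x in blobs(a,c,12) if 150<x[0][0]<350],'SI',[x for x in blobs(b,c,12) if x[0][0]<320])
# traces
for c in('scene','side'):camera(c)
C={k:cam(k) for k in('scene','side')}
ap={'red':((279,172),(296,304)),'yellow':((219,230),(278,208)),'green':((261,200),(276,252))}
for n,(u,v) in ap.items():
  P=tri([(C['scene'],u),(C['side'],v)]);obs=[]
  for k,w in(('scene',u),('side',v)):
    for d in models.trace('plate_'+n,k):
      bx=d['box']
      if bx[0]-3<w[0]<bx[2]+3 and bx[1]-3<w[1]<bx[3]+3: obs.append((C[k],d['region'].astype(np.float32)));break
  print(n,P.round(3),len(obs),fit(obs,P[:2]) if obs else None)
E
```

```text
red SC [([273.9, 183.5], [270, 176, 10, 15, 77]), ([283.4, 179.6], [280, 178, 7, 4, 18]), ([245.8, 234.0], [236, 227, 21, 15, 153])] SI [([206.4, 130.4], [202, 126, 10, 10, 70]), ([293.2, 308.8], [281, 292, 28, 31, 429])]
yellow SC [([277.1, 209.4], [268, 203, 19, 14, 131]), ([214.0, 240.9], [207, 234, 20, 17, 101])] SI [([201.1, 152.0], [196, 147, 11, 11, 89]), ([214.0, 166.3], [213, 163, 3, 7, 19]), ([278.6, 216.0], [269, 207, 19, 19, 234])]
green SC [([217.0, 15.0], [208, 0, 18, 36, 305]), ([229.2, 15.9], [226, 0, 7, 36, 181]), ([247.5, 30.0], [247, 27, 2, 7, 12]), ([225.8, 52.8], [222, 47, 7, 15, 51])] SI [([205.7, 194.4], [205, 192, 3, 6, 12]), ([269.9, 262.5], [264, 252, 20, 21, 203]), ([279.6, 262.9], [277, 258, 7, 9, 46])]
red [0.375 0.283 0.053] 2 (array([0.37517206, 0.28163101, 0.3015395 ]), np.float64(0.17270895838737488))
yellow [ 0.421 -0.107  0.053] 2 (array([ 0.42465424, -0.09839749,  6.18093039]), np.float64(0.15166762471199036))
green [0.432 0.098 0.058] 2 (array([0.43729347, 0.10584253, 6.37786216]), np.float64(0.21501582860946655))
```

Run:
```python
from h import *
C={k:cam(k) for k in('scene','side')}
o={'red':((245.8,234.0),(206.4,130.4)),'yellow':((277.1,209.4),(201.1,152.0)),'green':((304.6,188.8),(195.8,177.3)),'white':((328.3,169.6),(190.7,204.8))}
for n,(u,v) in o.items():
  print(n,tri([(C['scene'],u),(C['side'],v)]).round(4),atz(C['scene'],u,.285).round(3),atz(C['side'],v,.285).round(3))
print(tri([(C['side'],(214,166.3)),(C['scene'],(441*.64,291*.64))]))
```

```text
red [ 0.6573 -0.2283  0.2835] [ 0.657 -0.23   0.285] [ 0.658 -0.225  0.285]
yellow [ 0.6611 -0.1084  0.284 ] [ 0.661 -0.109  0.285] [ 0.662 -0.106  0.285]
green [0.6643 0.0122 0.2812] [0.667 0.008 0.285] [0.663 0.017 0.285]
white [0.6653 0.132  0.2823] [0.669 0.129 0.285] [0.663 0.134 0.285]
[ 0.61491638 -0.02780548  0.29025313]
```

Emit:
drive_tool([
  [[0, 0, 0.035, 0.04, -1], [0, 0, 0.04, 0.04, -1], [0.01, -0.015, 0.035, 0.04, -1], [0.018, -0.03, 0.02, 0.04, -1], [0.018, -0.032, 0.015, 0.04, -1]],
])

```text
time: 1.72
tool_pos: [0.3043, 0.4656, 0.3896]
orientation: [[-0.971, 0.237, 0.003], [0.237, 0.971, 0.003], [-0.002, 0.004, -1.0]]
ft_force: [-0.1, -0.0, 0.3]
opening: 1.002
gripper_force: 0.0
```

Emit:
drive_tool([
  [[0.019, -0.034, 0.01, 0.04, -1], [0.019, -0.034, 0.01, 0.04, -1], [0.019, -0.034, 0.01, 0.04, -1], [0.019, -0.034, 0.01, 0.04, -1], [0.019, -0.034, 0.01, 0.04, -1]],
])

```text
time: 2.13
tool_pos: [0.399, 0.2931, 0.4373]
orientation: [[-0.999, 0.041, 0.001], [0.041, 0.999, 0.0], [-0.001, 0.0, -1.0]]
ft_force: [1.0, 0.8, 0.9]
opening: 0.996
gripper_force: 0.0
```

Emit:
drive_tool([
  [[0.019, -0.034, 0.01, 0.02, -1], [0.019, -0.034, 0.01, 0, -1], [0.019, -0.034, 0.01, 0, -1], [0.019, -0.034, 0.01, 0, -1], [0.019, -0.034, 0.01, 0, -1]],
])

```text
time: 2.55
tool_pos: [0.494, 0.123, 0.4874]
orientation: [[-1.0, 0.024, 0.001], [0.024, 1.0, 0.0], [-0.001, 0.0, -1.0]]
ft_force: [1.9, 1.6, 0.4]
opening: 1.001
gripper_force: 0.0
```

Emit:
drive_tool([
  [[0.019, -0.034, 0.01, 0, -1], [0.019, -0.034, 0.01, 0, -1], [0.019, -0.034, 0, 0, -1], [0.019, -0.034, 0, 0, -1], [0, 0, 0, 0, -1]],
])

```text
time: 2.97
tool_pos: [0.5724, -0.017, 0.5052]
orientation: [[-1.0, 0.029, -0.0], [0.029, 1.0, -0.003], [0.0, -0.003, -1.0]]
ft_force: [0.6, 0.4, 0.2]
opening: 0.999
gripper_force: 0.0
```

Emit:
drive_tool([
  [[0, 0, 0, 0, -1], [0, 0, 0, 0, -1]],
])

```text
time: 3.13
tool_pos: [0.5693, -0.0109, 0.5064]
orientation: [[-1.0, 0.024, -0.001], [0.024, 1.0, 0.001], [0.001, 0.001, -1.0]]
ft_force: [0.0, 0.7, -0.1]
opening: 0.998
gripper_force: 0.0
```

Run:
```python
from h import *
s=state();print(s['time'],s['tool_pos'],s['orientation'].round(3).tolist(),s['qpos'].round(1),s['ft_force'])
a=camera('wrist');cv2.imwrite('pics/w1.png',a[:,:,::-1]);cv2.imwrite('pics/w1b.png',cv2.resize(a[:,:,::-1],(800,600),interpolation=cv2.INTER_CUBIC))
for c in('red','yellow','green','white'):print(c,blobs(a,c,12))
```

```text
3.1333 [ 0.56934972 -0.01094975  0.50638412] [[-1.0, 0.024, -0.001], [0.024, 1.0, 0.001], [0.001, 0.001, -1.0]] [ -8.1  11.1  64.1   0.  104.9 -96.7] [ 0.02818487  0.67649921 -0.05443293]
red [([381.3, 61.4], [364, 42, 38, 38, 865]), ([160.0, 219.5], [155, 215, 10, 9, 52]), ([111.4, 235.0], [90, 228, 37, 17, 377])]
yellow [([210.1, 73.9], [193, 71, 32, 11, 121]), ([207.3, 93.5], [192, 83, 32, 20, 478]), ([243.9, 206.8], [241, 202, 6, 10, 45]), ([197.8, 236.7], [187, 228, 23, 18, 358])]
green [([300.0, 92.9], [286, 77, 34, 30, 677]), ([330.4, 210.9], [329, 209, 5, 4, 14]), ([273.6, 236.3], [257, 229, 34, 15, 482])]
white [([337.4, 160.3], [324, 137, 22, 54, 514]), ([329.5, 172.2], [326, 149, 9, 49, 77]), ([261.1, 169.7], [241, 150, 41, 40, 1282]), ([215.0, 211.9], [197, 207, 37, 11, 51]), ([300.7, 214.6], [281, 211, 40, 8, 55]), ([368.5, 226.6], [350, 211, 60, 34, 382]), ([107.6, 220.5], [101, 213, 17, 13, 115]), ([421.1, 214.5], [418, 212, 7, 6, 33]), ([191.5, 221.0], [187, 215, 12, 11, 91]), ([273.9, 221.3], [268, 214, 12, 13, 94]), ([133.6, 217.0], [112, 216, 45, 3, 72]), ([240.6, 245.0], [239, 242, 6, 9, 28]), ([251.5, 312.8], [143, 293, 225, 37, 5194]), ([262.3, 296.2], [259, 294, 8, 6, 29])]
```

View pics/w1b.png

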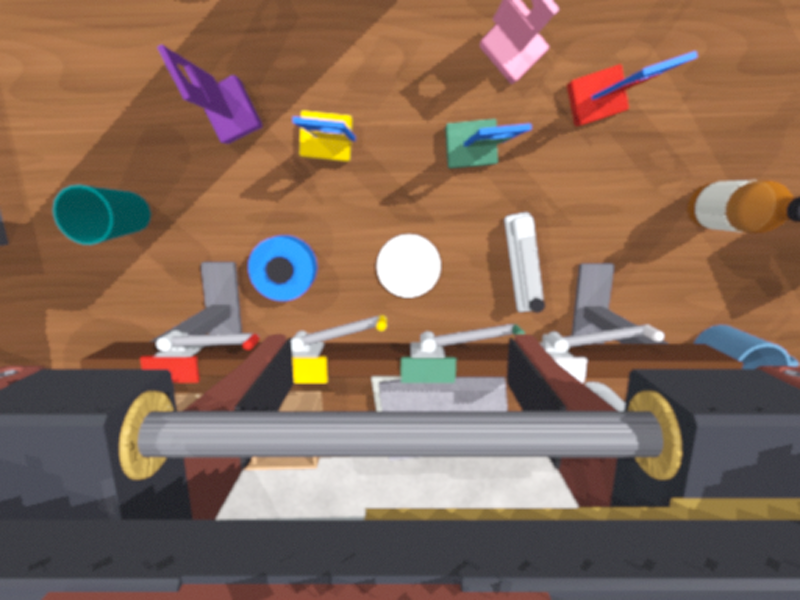

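The wrist view (512 px) shows posts at red (160,219), yellow (244,207), green (330,211) and white (421,214). Hinges are at (108,220), (191,221), (274,221) and about (357,219). The three blue-taped plates are also in view.

Run:
```python
from h import *
a=camera('wrist');c=cam('wrist')
for n,h,p in(('red',(107.6,220.5),(160,219.5)),('yellow',(191.5,221),(243.9,206.8)),('green',(273.9,221.3),(330.9,210.5)),('white',(357,219),(421.1,214.5))):
  P=atz(c,p,.300);print(n,'hinge',atz(c,h,.288).round(4),'post',P.round(4))
I={'red':(.375,.282),'yellow':(.425,-.098),'green':(.437,.106)}
ex={}
for n,p in I.items():
  u=proj(c,[p[0],p[1],.05])[0]
  for d in models.trace('plate_'+n,'wrist'):
    b=d['box']
    if b[0]-8<u[0]<b[2]+8 and b[1]-8<u[1]<b[3]+8:
      print(n,d['p'],b,fit([(c,d['region'].astype(np.float32))],p));break
```

```text
red hinge [ 0.6313 -0.2217  0.288 ] post [ 0.6271 -0.1426  0.3   ]
yellow hinge [ 0.6347 -0.1027  0.288 ] post [ 0.6114 -0.027   0.3   ]
green hinge [0.6377 0.0142 0.288 ] post [0.6193 0.091  0.3   ]
white hinge [0.6368 0.1319 0.288 ] post [0.6277 0.2142 0.3   ]
red 0.83 [363.4, 30.9, 448.8, 80.9] (array([0.37467421, 0.28133474, 0.27618372]), np.float64(0.0964239239692688))
yellow 0.88 [187.6, 71.0, 225.6, 105.1] (array([ 0.4250831 , -0.09829987,  6.15570154]), np.float64(0.05794322490692139))
green 0.82 [283.1, 74.6, 339.3, 106.0] (array([0.43725509, 0.10748703, 6.36263019]), np.float64(0.06087523698806763))
```

Emit:
drive_tool([
  [[0.0044, -0.0101, -0.0113, -0.115, 0.3], [0.0044, -0.0101, -0.0113, -0.115, 0.3], [0.0044, -0.0101, -0.0113, -0.115, 0.3], [0.0044, -0.0101, -0.0113, -0.115, 0.3], [0.0044, -0.0101, -0.0113, -0.115, 0.3]],
])

```text
time: 3.8
tool_pos: [0.5915, -0.0611, 0.45]
orientation: [[-0.824, 0.567, 0.0], [0.567, 0.824, -0.0], [-0.0, 0.0, -1.0]]
ft_force: [-0.2, -0.0, 0.8]
opening: 0.659
gripper_force: 0.0
```

Emit:
drive_tool([
  [[0.0044, -0.0101, -0.0113, -0.115, 0.3], [0.0044, -0.0101, -0.0113, -0.115, 0.3], [0.0044, -0.0101, -0.0113, -0.115, 0.3], [0.0044, -0.0101, -0.0113, -0.115, 0.3], [0.0044, -0.0101, -0.0113, -0.115, 0.3]],
])

```text
time: 4.22
tool_pos: [0.6137, -0.1116, 0.3934]
orientation: [[-0.383, 0.924, 0.0], [0.924, 0.383, -0.0], [-0.0, 0.0, -1.0]]
ft_force: [-0.1, 0.1, -0.5]
opening: 0.354
gripper_force: 0.0
```

Emit:
drive_tool([
  [[0.0044, -0.0101, -0.0113, -0.115, 0.3], [0.0044, -0.0101, -0.0113, -0.115, 0.3], [0.0044, -0.0101, -0.0113, -0.115, 0.3], [0, 0, 0, 0, 0.3], [0, 0, 0, 0, 0.3]],
])

```text
time: 4.63
tool_pos: [0.6264, -0.1418, 0.3593]
orientation: [[-0.056, 0.998, -0.002], [0.998, 0.056, 0.001], [0.001, -0.002, -1.0]]
ft_force: [-0.1, -0.5, 0.9]
opening: 0.348
gripper_force: 0.0
```

Run:
```python
from h import *
s=state();print(s['time'],s['tool_pos'],s['orientation'].round(3).tolist(),s['qpos'].round(1),s['opening'])
c=cam('wrist');a=camera('wrist');cv2.imwrite('pics/w2.png',a[:,:,::-1]);cv2.imwrite('pics/w2b.png',cv2.resize(a[:,:,::-1],(800,600),interpolation=cv2.INTER_CUBIC))
for q in blobs(a,'red',12):print(q,atz(c,q[0],.302).round(4))
```

```text
4.6333 [ 0.62641413 -0.14179374  0.35927302] [[-0.056, 0.998, -0.002], [0.998, 0.056, 0.001], [0.001, -0.002, -1.0]] [-18.9  19.9  71.1   0.   89.1 -22.1] 0.34834549318622754
([259.2, 212.5], [254, 206, 11, 14, 110]) [ 0.6281 -0.1428  0.302 ]
([281.0, 307.2], [267, 294, 28, 26, 590]) [ 0.6518 -0.227   0.302 ]
```

View pics/w2b.png

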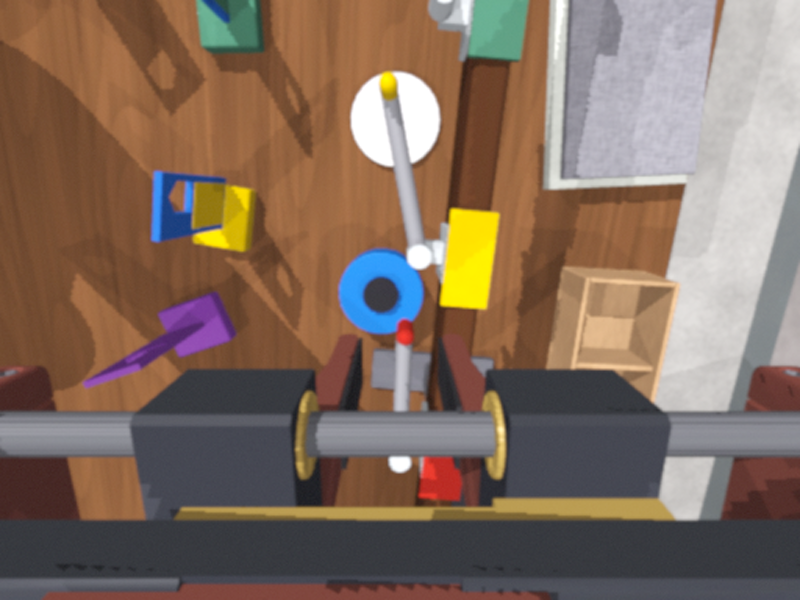

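The red post, at (404,332) in the enlarged view, sits centred between the fingers. I'll descend and pinch it.

Emit:
drive_tool([
  [[0.0005, -0.0007, -0.02, 0, 0.3], [0, 0, -0.02, 0, 0.3], [0, 0, -0.011, 0, 0.3], [0, 0, 0, 0, 0.3], [0, 0, 0, 0, 0.6]],
], grip_force=6)

```text
time: 5.1
tool_pos: [0.6272, -0.1425, 0.3092]
orientation: [[-0.054, 0.999, -0.0], [0.999, 0.054, 0.0], [0.0, -0.0, -1.0]]
ft_force: [-0.7, -0.3, 1.1]
opening: 0.306
gripper_force: 0.0
```

Emit:
drive_tool([
  [[0, 0, 0, 0, 0.8], [0, 0, 0, 0, 1], [0, 0, 0, 0, 1], [0, 0, 0, 0, 1], [0, 0, 0, 0, 1]],
])

```text
time: 5.52
tool_pos: [0.628, -0.1432, 0.3099]
orientation: [[-0.052, 0.999, 0.002], [0.999, 0.052, -0.0], [-0.001, 0.002, -1.0]]
ft_force: [0.9, 0.3, 3.8]
opening: 0.095
gripper_force: 6.0
```

Run:
```python
from h import *
i=camera_info('wrist');K=i['mtx']
s=dict(tool_pos=np.array([.6267,-.1420,.3596]),orientation=np.array([[-0.056, 0.998, -0.002], [0.998, 0.056, 0.001], [0.001, -0.002, -1.0]]))
c=cam('wrist',s);s2=dict(tool_pos=np.array([.5695,-.0109,.5067]),orientation=np.array([[-1,.024,0],[.024,1,0],[0,0,-1.]]));c2=cam('wrist',s2)
print('hinge y tri',tri([(c,(268.1,163.8)),(c2,(191.5,221))]),'red',tri([(c,(256,295.7)),(c2,(107.6,220.5))]))
for z in(.287,.292):print(z,atz(c,(268.1,163.8),z).round(4),atz(c,(256,295.7),z).round(4))
print('ypost',atz(c,(248.5,54.5),.300).round(4))
```

```text
hinge y tri [ 0.63365216 -0.10465216  0.29243405] red [ 0.62990438 -0.22011592  0.29588411]
0.287 [ 0.6335 -0.1067  0.287 ] [ 0.6307 -0.2279  0.287 ]
0.292 [ 0.6332 -0.106   0.292 ] [ 0.6305 -0.2244  0.292 ]
ypost [ 0.6143 -0.0304  0.3   ]
```

```bash
cat >> h.py <<'E'
def arc(h,p,end=1.572,n=15):
    h=np.array(h);p=np.array(p);d=p-h;r=np.hypot(*d);t0=np.arctan2(-d[0],d[1]);print('r',r,'t0',t0,'step',(end-t0)/n)
    t=np.linspace(t0,end,n+1);P=np.c_[-np.sin(t),np.cos(t)]*.08+h
    P[0]=p;D=np.diff(np.round(P,4),axis=0)
    for i in range(0,n,5):print([[round(x,4),round(y,4)] for x,y in D[i:i+5]])
E
python3 - <<'E'
from h import *
arc((.6308,-.224),(.6277,-.143))
E
```

```text
r 0.08105929928145199 t0 0.03825293566852363 step 0.1022498042887651
[[np.float64(-0.0081), np.float64(-0.0018)], [np.float64(-0.008), np.float64(-0.0015)], [np.float64(-0.0079), np.float64(-0.0024)], [np.float64(-0.0075), np.float64(-0.0032)], [np.float64(-0.0072), np.float64(-0.0039)]]
[[np.float64(-0.0067), np.float64(-0.0046)], [np.float64(-0.0063), np.float64(-0.0053)], [np.float64(-0.0056), np.float64(-0.0059)], [np.float64(-0.0051), np.float64(-0.0064)], [np.float64(-0.0043), np.float64(-0.0069)]]
[[np.float64(-0.0036), np.float64(-0.0074)], [np.float64(-0.0029), np.float64(-0.0076)], [np.float64(-0.0021), np.float64(-0.0079)], [np.float64(-0.0012), np.float64(-0.0081)], [np.float64(-0.0004), np.float64(-0.0082)]]
```

Emit:
drive_tool([
  [[-0.0081, -0.0014, 0, 0.1, 1], [-0.008, -0.0015, 0, 0.1, 1], [-0.0079, -0.0024, 0, 0.1, 1], [-0.0075, -0.0032, 0, 0.1, 1], [-0.0072, -0.0039, 0, 0.1, 1]],
])

```text
time: 5.93
tool_pos: [0.5886, -0.1547, 0.3099]
orientation: [[-0.529, 0.849, 0.001], [0.849, 0.529, 0.001], [0.0, 0.002, -1.0]]
ft_force: [-0.6, 2.8, 6.3]
opening: 0.095
gripper_force: 6.0
```

Emit:
drive_tool([
  [[-0.0067, -0.0046, 0, 0.1, 1], [-0.0063, -0.0053, 0, 0.1, 1], [-0.0056, -0.0059, 0, 0.1, 1], [-0.0051, -0.0064, 0, 0.1, 1], [-0.0043, -0.0069, 0, 0.1, 1]],
])

```text
time: 6.35
tool_pos: [0.5594, -0.1838, 0.3097]
orientation: [[-0.871, 0.491, -0.001], [0.491, 0.871, 0.002], [0.002, 0.001, -1.0]]
ft_force: [-3.9, 3.1, 7.4]
opening: 0.095
gripper_force: 6.0
```

Emit:
drive_tool([
  [[-0.0036, -0.0074, 0, 0.1, 1], [-0.0029, -0.0076, 0, 0.1, 1], [-0.0021, -0.0079, 0, 0.1, 1], [-0.0012, -0.0081, 0, 0.1, 1], [-0.0004, -0.0082, 0, 0.1, 1]],
])

```text
time: 6.77
tool_pos: [0.5483, -0.2237, 0.3094]
orientation: [[-1.0, 0.014, -0.004], [0.014, 1.0, 0.001], [0.004, 0.001, -1.0]]
ft_force: [-6.2, 2.2, 7.7]
opening: 0.099
gripper_force: 6.0
```

Emit:
drive_tool([
  [[0, 0, 0, 0, 1], [0, 0, 0, 0, 1]],
])

```text
time: 6.93
tool_pos: [0.5486, -0.224, 0.3092]
orientation: [[-1.0, 0.019, -0.003], [0.019, 1.0, 0.0], [0.003, 0.0, -1.0]]
ft_force: [-6.2, 0.6, 6.1]
opening: 0.099
gripper_force: 6.0
```

Emit:
drive_tool([
  [[-0.001, -0.0015, 0.001, 0, 1], [-0.001, -0.0015, 0.001, 0, 1], [0, 0, 0, 0, 1]],
])

```text
time: 7.18
tool_pos: [0.5483, -0.2245, 0.3096]
orientation: [[-1.0, 0.018, -0.001], [0.018, 1.0, 0.005], [0.001, 0.005, -1.0]]
ft_force: [2.2, 6.7, -3.1]
opening: 0.098
gripper_force: 6.0
```

Emit:
drive_tool([
  [[0, 0.0025, 0, 0, 0.6], [0, 0, 0, 0, 0.3], [0, 0, 0, 0, 0.3], [0, 0, 0.025, 0, 0.3], [0, 0, 0.025, 0, 0.3]],
])

```text
time: 7.6
tool_pos: [0.5475, -0.2243, 0.3599]
orientation: [[-1.0, 0.019, -0.003], [0.019, 1.0, 0.001], [0.003, 0.001, -1.0]]
ft_force: [0.3, -0.1, 0.8]
opening: 0.346
gripper_force: 0.0
```

Emit:
drive_tool([
  [[0.0058, 0.0178, 0, -0.116, 0.3], [0.0058, 0.0178, 0, -0.116, 0.3], [0.0058, 0.0178, 0, -0.116, 0.3], [0.0058, 0.0178, 0, -0.116, 0.3], [0.0058, 0.0178, 0, -0.116, 0.3]],
])

```text
time: 8.02
tool_pos: [0.5778, -0.1351, 0.3611]
orientation: [[-0.823, 0.569, 0.001], [0.569, 0.823, -0.001], [-0.001, -0.0, -1.0]]
ft_force: [-0.1, -0.1, 0.6]
opening: 0.349
gripper_force: 0.0
```

Emit:
drive_tool([
  [[0.0058, 0.0178, 0, -0.116, 0.3], [0.0058, 0.0178, 0, -0.116, 0.3], [0.0058, 0.0178, 0, -0.116, 0.3], [0.0058, 0.0178, 0, -0.116, 0.3], [0.0058, 0.0178, 0, -0.116, 0.3]],
])

```text
time: 8.43
tool_pos: [0.6069, -0.0459, 0.361]
orientation: [[-0.376, 0.926, 0.001], [0.926, 0.376, -0.001], [-0.001, 0.0, -1.0]]
ft_force: [-0.0, 0.4, -0.9]
opening: 0.349
gripper_force: 0.0
```

Emit:
drive_tool([
  [[0.006, 0.0178, 0, -0.116, 0.3], [0, 0, 0, 0, 0.3], [0, 0, 0, 0, 0.3]],
])

```text
time: 8.68
tool_pos: [0.6127, -0.0283, 0.3608]
orientation: [[-0.276, 0.961, 0.0], [0.961, 0.276, -0.001], [-0.001, 0.0, -1.0]]
ft_force: [-1.9, 0.1, 0.7]
opening: 0.348
gripper_force: 0.0
```

```bash
cat >> h.py <<'E'
def lookw(name,cols,z=.301,view=False):
    s=state();c=cam('wrist',s);a=camera('wrist');cv2.imwrite(f'pics/{name}.png',a[:,:,::-1]);cv2.imwrite(f'pics/{name}b.png',cv2.resize(a[:,:,::-1],(800,600),interpolation=cv2.INTER_CUBIC))
    print(round(s['time'],2),s['tool_pos'].round(4),'yaw',round(np.arctan2(s['orientation'][1,1],s['orientation'][0,1]),3))
    for col in cols:
        for q in blobs(a,col,12):print(col,q,atz(c,q[0],z).round(4))
    return a,c
E
python3 - <<'E'
from h import *
lookw('w3',['yellow','green','red'])
E
```

```text
8.68 [ 0.6127 -0.0283  0.3608] yaw 0.28
yellow ([135.9, 155.1], [132, 153, 10, 6, 38]) [ 0.5136 -0.0116  0.301 ]
yellow ([147.6, 177.9], [127, 159, 39, 40, 908]) [ 0.5251 -0.0264  0.301 ]
yellow ([257.8, 207.1], [253, 200, 11, 15, 136]) [ 0.6126 -0.0256  0.301 ]
yellow ([277.7, 305.7], [261, 292, 33, 29, 696]) [ 0.6541 -0.1068  0.301 ]
green ([176.4, 59.4], [155, 23, 41, 64, 1537]) [0.5291 0.0613 0.301 ]
green ([320.2, 56.3], [312, 49, 16, 16, 161]) [0.6236 0.0905 0.301 ]
green ([328.8, 173.5], [305, 141, 48, 65, 1707]) [0.6571 0.0151 0.301 ]
```

Emit:
drive_tool([
  [[0, 0.0014, -0.02, 0, 0.3], [0, 0, -0.02, 0, 0.3], [0, 0, -0.011, 0, 0.3], [0, 0, 0, 0, 0.3], [0, 0, 0, 0, 0.6]],
], grip_force=6)

```text
time: 9.15
tool_pos: [0.612, -0.0279, 0.3095]
orientation: [[-0.273, 0.962, -0.001], [0.962, 0.273, -0.0], [0.0, -0.001, -1.0]]
ft_force: [0.2, -0.5, 0.3]
opening: 0.308
gripper_force: 0.0
```

Emit:
drive_tool([
  [[0, 0, 0, 0, 0.8], [0, 0, 0, 0, 1], [0, 0, 0, 0, 1], [0, 0, 0, 0, 1], [0, 0, 0, 0, 1]],
])

```text
time: 9.57
tool_pos: [0.6131, -0.0274, 0.3108]
orientation: [[-0.273, 0.962, 0.002], [0.962, 0.273, -0.001], [-0.001, 0.002, -1.0]]
ft_force: [0.9, -0.6, 3.1]
opening: 0.097
gripper_force: 6.0
```

Run:
```python
from h import *
arc((.6313,-.1058),(.6128,-.027),end=1.59)
```

```text
r 0.08094251046267345 t0 0.23059547764950178 step 0.09062696815669988
[[np.float64(-0.0068), np.float64(-0.0029)], [np.float64(-0.0067), np.float64(-0.0026)], [np.float64(-0.0065), np.float64(-0.0032)], [np.float64(-0.0062), np.float64(-0.0038)], [np.float64(-0.0058), np.float64(-0.0043)]]
[[np.float64(-0.0054), np.float64(-0.0048)], [np.float64(-0.005), np.float64(-0.0053)], [np.float64(-0.0044), np.float64(-0.0057)], [np.float64(-0.0039), np.float64(-0.0061)], [np.float64(-0.0034), np.float64(-0.0065)]]
[[np.float64(-0.0027), np.float64(-0.0067)], [np.float64(-0.0022), np.float64(-0.0069)], [np.float64(-0.0015), np.float64(-0.0071)], [np.float64(-0.0008), np.float64(-0.0072)], [np.float64(-0.0002), np.float64(-0.0072)]]
```

Emit:
drive_tool([
  [[-0.0068, -0.0024, 0, 0.085, 1], [-0.0067, -0.0026, 0, 0.085, 1], [-0.0065, -0.0032, 0, 0.085, 1], [-0.0062, -0.0038, 0, 0.085, 1], [-0.0058, -0.0043, 0, 0.085, 1]],
])

```text
time: 9.98
tool_pos: [0.5814, -0.0438, 0.3108]
orientation: [[-0.649, 0.761, 0.003], [0.761, 0.649, -0.001], [-0.003, 0.002, -1.0]]
ft_force: [2.2, -1.2, 2.8]
opening: 0.097
gripper_force: 6.0
```

Emit:
drive_tool([
  [[-0.0054, -0.0048, 0, 0.085, 1], [-0.005, -0.0053, 0, 0.085, 1], [-0.0044, -0.0057, 0, 0.085, 1], [-0.0039, -0.0061, 0, 0.085, 1], [-0.0034, -0.0065, 0, 0.085, 1]],
])

```text
time: 10.4
tool_pos: [0.5596, -0.0722, 0.3109]
orientation: [[-0.905, 0.426, 0.004], [0.426, 0.905, -0.001], [-0.004, 0.001, -1.0]]
ft_force: [4.1, 0.1, 2.8]
opening: 0.094
gripper_force: 6.0
```

Emit:
drive_tool([
  [[-0.0027, -0.0067, 0, 0.085, 1], [-0.0022, -0.0069, 0, 0.085, 1], [-0.0015, -0.0071, 0, 0.085, 1], [-0.0008, -0.0072, 0, 0.085, 1], [-0.0002, -0.0072, 0, 0.085, 1]],
])

```text
time: 10.82
tool_pos: [0.552, -0.1061, 0.3108]
orientation: [[-1.0, 0.015, 0.003], [0.015, 1.0, 0.002], [-0.003, 0.002, -1.0]]
ft_force: [3.3, 11.8, 3.5]
opening: 0.128
gripper_force: 6.0
```

Emit:
drive_tool([
  [[0, -0.001, 0, 0, 1], [0, 0, 0, 0, 1]],
])

```text
time: 10.98
tool_pos: [0.5521, -0.1049, 0.3107]
orientation: [[-1.0, 0.019, 0.003], [0.019, 1.0, 0.006], [-0.003, 0.007, -1.0]]
ft_force: [2.3, 11.6, 6.3]
opening: 0.102
gripper_force: 6.0
```

Emit:
drive_tool([
  [[0, 0.0025, 0, 0, 0.6], [0, 0, 0, 0, 0.3], [0, 0, 0, 0, 0.3], [0, 0, 0.025, 0, 0.3], [0, 0, 0.027, 0, 0.3]],
])

```text
time: 11.4
tool_pos: [0.5494, -0.1053, 0.3602]
orientation: [[-1.0, 0.02, -0.005], [0.02, 1.0, 0.001], [0.005, 0.001, -1.0]]
ft_force: [0.3, -0.7, 0.6]
opening: 0.35
gripper_force: 0.0
```

Emit:
drive_tool([
  [[0.0058, 0.0163, 0, -0.1125, 0.3], [0.0058, 0.0163, 0, -0.1125, 0.3], [0.0058, 0.0163, 0, -0.1125, 0.3], [0.0058, 0.0163, 0, -0.1125, 0.3], [0.0058, 0.0163, 0, -0.1125, 0.3]],
])

```text
time: 11.82
tool_pos: [0.58, -0.0237, 0.3616]
orientation: [[-0.832, 0.555, -0.0], [0.555, 0.832, -0.001], [-0.0, -0.001, -1.0]]
ft_force: [0.0, -0.7, 0.4]
opening: 0.352
gripper_force: 0.0
```

Emit:
drive_tool([
  [[0.0058, 0.0163, 0, -0.1125, 0.3], [0.0058, 0.0163, 0, -0.1125, 0.3], [0.0058, 0.0163, 0, -0.1125, 0.3], [0.0058, 0.0163, 0, -0.1125, 0.3], [0.0058, 0.0163, 0, -0.1125, 0.3]],
])

```text
time: 12.23
tool_pos: [0.609, 0.0579, 0.3615]
orientation: [[-0.408, 0.913, -0.001], [0.913, 0.408, -0.001], [-0.0, -0.001, -1.0]]
ft_force: [-0.1, -0.1, 0.5]
opening: 0.35
gripper_force: 0.0
```

Emit:
drive_tool([
  [[0.0058, 0.0163, 0, -0.1125, 0.3], [0.0058, 0.0163, 0, -0.1125, 0.3], [0, 0, 0, 0, 0.3], [0, 0, 0, 0, 0.3]],
])

```text
time: 12.57
tool_pos: [0.6204, 0.0903, 0.3613]
orientation: [[-0.203, 0.979, -0.001], [0.979, 0.203, -0.001], [-0.001, -0.001, -1.0]]
ft_force: [-0.7, -0.5, 0.4]
opening: 0.35
gripper_force: 0.0
```

Run:
```python
from h import *
lookw('w4',['yellow','green','red','white'])
```

```text
12.57 [0.6204 0.0903 0.3613] yaw 0.205
yellow ([127.3, 226.3], [121, 220, 15, 16, 114]) [0.5213 0.0556 0.301 ]
yellow ([146.8, 230.6], [137, 225, 19, 11, 155]) [0.537  0.0551 0.301 ]
green ([157.4, 137.4], [139, 118, 36, 41, 1210]) [0.5368 0.1304 0.301 ]
green ([263.2, 204.9], [259, 198, 9, 14, 105]) [0.6243 0.0954 0.301 ]
green ([280.0, 303.9], [266, 293, 28, 23, 514]) [0.6574 0.0107 0.301 ]
red ([134.0, 24.4], [109, 0, 47, 50, 1673]) [0.5128 0.2015 0.301 ]
white ([459.0, 53.7], [427, 19, 65, 71, 3572]) [0.7331 0.229  0.301 ]
white ([305.0, 44.5], [300, 40, 11, 10, 92]) [0.6281 0.213  0.301 ]
white ([244.2, 106.0], [219, 100, 71, 17, 538]) [0.5953 0.1652 0.301 ]
white ([323.6, 165.6], [301, 134, 45, 65, 1943]) [0.6625 0.1352 0.301 ]
white ([294.4, 159.2], [285, 152, 21, 15, 224]) [0.6397 0.1354 0.301 ]
white ([240.5, 202.8], [218, 181, 47, 47, 1568]) [0.6065 0.0935 0.301 ]
```

View pics/w4b.png

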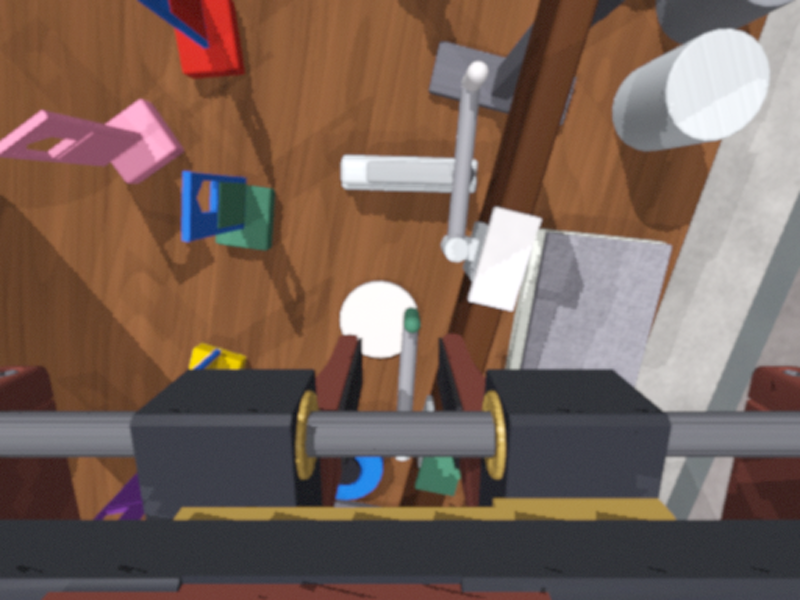

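Green post at (411,320) in the enlarged view is between the fingers, slightly ahead of the TCP. I'll correct for that and pinch.

Emit:
drive_tool([
  [[0.0026, 0.0037, -0.02, 0, 0.3], [0, 0, -0.02, 0, 0.3], [0, 0, -0.012, 0, 0.3], [0, 0, 0, 0, 0.3], [0, 0, 0, 0, 0.6]],
], grip_force=6)

```text
time: 13.03
tool_pos: [0.6225, 0.0928, 0.3094]
orientation: [[-0.2, 0.98, -0.002], [0.98, 0.2, -0.001], [-0.0, -0.002, -1.0]]
ft_force: [0.5, 0.2, 1.4]
opening: 0.308
gripper_force: 0.0
```

Emit:
drive_tool([
  [[0, 0, 0, 0, 0.8], [0, 0, 0, 0, 1], [0, 0, 0, 0, 1], [0, 0, 0, 0, 1], [0, 0, 0, 0, 1]],
])

```text
time: 13.45
tool_pos: [0.6239, 0.0937, 0.3109]
orientation: [[-0.2, 0.98, 0.002], [0.98, 0.2, -0.0], [-0.001, 0.002, -1.0]]
ft_force: [0.2, -0.9, 4.4]
opening: 0.093
gripper_force: 6.0
```

Run:
```python
from h import *
arc((.6346,.0135),(.6235,.094),end=1.58)
```

```text
r 0.08126167608411729 t0 0.1370241380749776 step 0.0961983907950015
[[np.float64(-0.0074), np.float64(-0.0027)], [np.float64(-0.0074), np.float64(-0.0021)], [np.float64(-0.0071), np.float64(-0.0028)], [np.float64(-0.0069), np.float64(-0.0035)], [np.float64(-0.0065), np.float64(-0.0042)]]
[[np.float64(-0.006), np.float64(-0.0048)], [np.float64(-0.0056), np.float64(-0.0053)], [np.float64(-0.005), np.float64(-0.0058)], [np.float64(-0.0044), np.float64(-0.0063)], [np.float64(-0.0039), np.float64(-0.0066)]]
[[np.float64(-0.0031), np.float64(-0.0071)], [np.float64(-0.0025), np.float64(-0.0072)], [np.float64(-0.0018), np.float64(-0.0075)], [np.float64(-0.001), np.float64(-0.0076)], [np.float64(-0.0003), np.float64(-0.0077)]]
```

Emit:
drive_tool([
  [[-0.0074, -0.0022, 0, 0.09, 1], [-0.0074, -0.0021, 0, 0.09, 1], [-0.0071, -0.0028, 0, 0.09, 1], [-0.0069, -0.0035, 0, 0.09, 1], [-0.0065, -0.0042, 0, 0.09, 1]],
])

```text
time: 13.87
tool_pos: [0.5888, 0.0788, 0.3109]
orientation: [[-0.61, 0.792, 0.004], [0.792, 0.61, -0.001], [-0.003, 0.002, -1.0]]
ft_force: [3.8, -1.8, 3.0]
opening: 0.096
gripper_force: 6.0
```

Emit:
drive_tool([
  [[-0.006, -0.0048, 0, 0.09, 1], [-0.0056, -0.0053, 0, 0.09, 1], [-0.005, -0.0058, 0, 0.09, 1], [-0.0044, -0.0063, 0, 0.09, 1], [-0.0039, -0.0066, 0, 0.09, 1]],
])

```text
time: 14.28
tool_pos: [0.5645, 0.0499, 0.311]
orientation: [[-0.894, 0.448, 0.005], [0.448, 0.894, -0.0], [-0.004, 0.002, -1.0]]
ft_force: [3.3, 0.1, 1.4]
opening: 0.095
gripper_force: 6.0
```

Emit:
drive_tool([
  [[-0.0031, -0.0071, 0, 0.09, 1], [-0.0025, -0.0072, 0, 0.09, 1], [-0.0018, -0.0075, 0, 0.09, 1], [-0.001, -0.0076, 0, 0.09, 1], [-0.0003, -0.0077, 0, 0.09, 1]],
])

```text
time: 14.7
tool_pos: [0.5558, 0.0139, 0.3109]
orientation: [[-1.0, 0.015, 0.004], [0.015, 1.0, 0.002], [-0.004, 0.002, -1.0]]
ft_force: [4.6, 11.3, 2.6]
opening: 0.126
gripper_force: 6.1
```

Emit:
drive_tool([
  [[0, -0.0005, 0, 0, 1], [0, 0, 0, 0, 1]],
])

```text
time: 14.87
tool_pos: [0.5559, 0.0152, 0.3109]
orientation: [[-1.0, 0.019, 0.004], [0.019, 1.0, 0.006], [-0.004, 0.006, -1.0]]
ft_force: [2.2, 9.5, 3.7]
opening: 0.097
gripper_force: 6.0
```

Emit:
drive_tool([
  [[0, 0.0025, 0, 0, 0.6], [0, 0, 0, 0, 0.3], [0, 0, 0, 0, 0.3], [0, 0, 0.025, 0, 0.3], [0, 0, 0.027, 0, 0.3]],
])

```text
time: 15.28
tool_pos: [0.5525, 0.015, 0.3601]
orientation: [[-1.0, 0.02, -0.006], [0.02, 1.0, -0.0], [0.006, -0.0, -1.0]]
ft_force: [0.4, 0.3, -0.0]
opening: 0.349
gripper_force: 0.0
```

Emit:
drive_tool([
  [[0.0061, 0.0165, 0, -0.1175, 0.3], [0.0061, 0.0165, 0, -0.1175, 0.3], [0.0061, 0.0165, 0, -0.1175, 0.3], [0.0061, 0.0165, 0, -0.1175, 0.3], [0.0061, 0.0165, 0, -0.1175, 0.3]],
])

```text
time: 15.7
tool_pos: [0.5847, 0.098, 0.3615]
orientation: [[-0.818, 0.576, -0.001], [0.576, 0.818, -0.001], [0.0, -0.001, -1.0]]
ft_force: [0.5, -0.3, -0.5]
opening: 0.353
gripper_force: 0.0
```

Emit:
drive_tool([
  [[0.0061, 0.0165, 0, -0.1175, 0.3], [0.0061, 0.0165, 0, -0.1175, 0.3], [0.0061, 0.0165, 0, -0.1175, 0.3], [0.0061, 0.0165, 0, -0.1175, 0.3], [0.0061, 0.0165, 0, -0.1175, 0.3]],
])

```text
time: 16.12
tool_pos: [0.6152, 0.1806, 0.3613]
orientation: [[-0.362, 0.932, -0.001], [0.932, 0.362, -0.001], [-0.0, -0.001, -1.0]]
ft_force: [-0.1, 0.7, 0.6]
opening: 0.353
gripper_force: 0.0
```

Emit:
drive_tool([
  [[0.0061, 0.0165, 0, -0.1175, 0.3], [0.0061, 0.0165, 0, -0.1175, 0.3], [0, 0, 0, 0, 0.3], [0, 0, 0, 0, 0.3]],
])

```text
time: 16.45
tool_pos: [0.6272, 0.2133, 0.361]
orientation: [[-0.144, 0.99, -0.001], [0.99, 0.144, -0.001], [-0.001, -0.001, -1.0]]
ft_force: [-0.5, -1.2, 0.0]
opening: 0.35
gripper_force: 0.0
```

Run:
```python
from h import *
lookw('w5',['green','white'])
arc((.638,.1335),(.628,.2133),end=1.58)
```

```text
16.45 [0.6272 0.2133 0.361 ] yaw 0.145
green ([134.2, 191.4], [132, 190, 6, 4, 13]) [0.5307 0.2145 0.301 ]
green ([149.7, 209.2], [132, 191, 33, 36, 973]) [0.5433 0.2017 0.301 ]
white ([505.0, 59.6], [493, 0, 19, 122, 1116]) [0.7804 0.3459 0.301 ]
white ([479.0, 106.0], [469, 81, 21, 46, 456]) [0.7732 0.3139 0.301 ]
white ([422.5, 131.7], [392, 101, 62, 62, 3030]) [0.7384 0.2906 0.301 ]
white ([494.6, 113.7], [493, 110, 5, 8, 20]) [0.7862 0.3105 0.301 ]
white ([488.3, 144.8], [477, 131, 24, 34, 442]) [0.7895 0.2885 0.301 ]
white ([240.5, 177.8], [204, 168, 81, 22, 1304]) [0.6108 0.2371 0.301 ]
white ([451.7, 220.1], [415, 168, 68, 94, 1944]) [0.7817 0.2275 0.301 ]
white ([258.3, 208.3], [254, 200, 10, 16, 108]) [0.6279 0.2149 0.301 ]
white ([371.6, 208.2], [342, 206, 60, 5, 136]) [0.7161 0.2279 0.301 ]
white ([324.0, 221.7], [321, 209, 7, 27, 115]) [0.6814 0.2114 0.301 ]
white ([241.1, 252.8], [229, 240, 25, 23, 453]) [0.6196 0.1749 0.301 ]
white ([258.0, 294.2], [253, 293, 11, 4, 36]) [0.639  0.1384 0.301 ]
white ([281.8, 304.8], [269, 293, 26, 24, 490]) [0.661 0.131 0.301]
r 0.08042412573351355 t0 0.12466344611008233 step 0.0970224369259945
[[np.float64(-0.0076), np.float64(-0.0018)], [np.float64(-0.0075), np.float64(-0.002)], [np.float64(-0.0072), np.float64(-0.0028)], [np.float64(-0.0069), np.float64(-0.0035)], [np.float64(-0.0066), np.float64(-0.0041)]]
[[np.float64(-0.0062), np.float64(-0.0048)], [np.float64(-0.0056), np.float64(-0.0053)], [np.float64(-0.0051), np.float64(-0.0058)], [np.float64(-0.0045), np.float64(-0.0063)], [np.float64(-0.0039), np.float64(-0.0067)]]
[[np.float64(-0.0032), np.float64(-0.0071)], [np.float64(-0.0025), np.float64(-0.0073)], [np.float64(-0.0018), np.float64(-0.0076)], [np.float64(-0.0011), np.float64(-0.0077)], [np.float64(-0.0003), np.float64(-0.0077)]]
```

Emit:
drive_tool([
  [[0, 0, -0.02, 0, 0.3], [0, 0, -0.02, 0, 0.3], [0, 0, -0.012, 0, 0.3], [0, 0, 0, 0, 0.3], [0, 0, 0, 0, 0.6]],
], grip_force=6)

```text
time: 16.92
tool_pos: [0.6269, 0.2123, 0.3093]
orientation: [[-0.141, 0.99, -0.002], [0.99, 0.141, -0.001], [-0.0, -0.002, -1.0]]
ft_force: [-0.5, -0.1, 0.9]
opening: 0.309
gripper_force: 0.0
```

Emit:
drive_tool([
  [[0, 0, 0, 0, 0.8], [0, 0, 0, 0, 1], [0, 0, 0, 0, 1], [0, 0, 0, 0, 1], [0, 0, 0, 0, 1]],
])

```text
time: 17.33
tool_pos: [0.6282, 0.2132, 0.311]
orientation: [[-0.141, 0.99, 0.002], [0.99, 0.141, 0.0], [-0.0, 0.002, -1.0]]
ft_force: [0.1, -0.2, 4.2]
opening: 0.097
gripper_force: 6.0
```

Emit:
drive_tool([
  [[-0.0076, -0.0018, 0, 0.0937, 1], [-0.0075, -0.002, 0, 0.0937, 1], [-0.0072, -0.0028, 0, 0.0937, 1], [-0.0069, -0.0035, 0, 0.0937, 1], [-0.0066, -0.0041, 0, 0.0937, 1]],
])

```text
time: 17.75
tool_pos: [0.5927, 0.1985, 0.311]
orientation: [[-0.576, 0.817, 0.004], [0.817, 0.576, -0.001], [-0.003, 0.003, -1.0]]
ft_force: [3.9, -3.5, 3.6]
opening: 0.095
gripper_force: 6.0
```

Emit:
drive_tool([
  [[-0.0062, -0.0048, 0, 0.0937, 1], [-0.0056, -0.0053, 0, 0.0937, 1], [-0.0051, -0.0058, 0, 0.0937, 1], [-0.0045, -0.0063, 0, 0.0937, 1], [-0.0039, -0.0067, 0, 0.0937, 1]],
])

```text
time: 18.17
tool_pos: [0.5683, 0.1695, 0.311]
orientation: [[-0.883, 0.469, 0.006], [0.469, 0.883, -0.0], [-0.005, 0.002, -1.0]]
ft_force: [5.7, -2.1, 1.5]
opening: 0.094
gripper_force: 6.0
```

Emit:
drive_tool([
  [[-0.0032, -0.0071, 0, 0.0937, 1], [-0.0025, -0.0073, 0, 0.0937, 1], [-0.0018, -0.0076, 0, 0.0937, 1], [-0.0011, -0.0077, 0, 0.0937, 1], [-0.0003, -0.0077, 0, 0.0937, 1]],
])

```text
time: 18.58
tool_pos: [0.5599, 0.1336, 0.3111]
orientation: [[-1.0, 0.02, 0.006], [0.02, 1.0, 0.003], [-0.006, 0.003, -1.0]]
ft_force: [7.1, 11.9, 0.8]
opening: 0.131
gripper_force: 6.0
```

Emit:
drive_tool([
  [[0, -0.0005, 0, 0, 1], [0, 0, 0, 0, 1]],
])

```text
time: 18.75
tool_pos: [0.5599, 0.1351, 0.3111]
orientation: [[-1.0, 0.024, 0.006], [0.024, 1.0, 0.007], [-0.006, 0.007, -1.0]]
ft_force: [5.8, 10.1, 0.6]
opening: 0.096
gripper_force: 6.0
```

Emit:
drive_tool([
  [[0, 0.0025, 0, 0, 0.6], [0, 0, 0, 0, 0.3], [0, 0, 0, 0, 0.3], [0, 0, 0.025, 0, 0.3], [0, 0, 0.027, 0, 0.0]],
])

```text
time: 19.17
tool_pos: [0.5556, 0.1341, 0.36]
orientation: [[-1.0, 0.024, -0.006], [0.024, 1.0, -0.001], [0.006, -0.002, -1.0]]
ft_force: [1.0, 0.6, -1.0]
opening: 0.394
gripper_force: 0.0
```

Emit:
drive_tool([
  [[-0.015, -0.018, 0.025, 0, -0.5], [-0.015, -0.018, 0.025, 0, -1], [-0.015, -0.018, 0.025, 0, -1], [-0.015, -0.018, 0.025, 0, -1], [-0.015, -0.018, 0.025, 0, -1]],
])

```text
time: 19.58
tool_pos: [0.481, 0.0437, 0.4877]
orientation: [[-1.0, 0.024, -0.001], [0.024, 1.0, -0.001], [0.001, -0.001, -1.0]]
ft_force: [0.7, -0.8, -0.3]
opening: 0.762
gripper_force: 0.0
```

Emit:
drive_tool([
  [[0, 0, 0.012, 0, -1], [0, 0, 0, 0, -1], [0, 0, 0, 0, -1], [0, 0, 0, 0, -1]],
])

```text
time: 19.92
tool_pos: [0.4821, 0.0448, 0.4972]
orientation: [[-1.0, 0.024, -0.002], [0.024, 1.0, -0.0], [0.002, -0.0, -1.0]]
ft_force: [-0.6, -0.5, 0.6]
opening: 0.999
gripper_force: 0.0
```

```bash
cat >> h.py <<'E'
def plates(c,I,cams=('wrist',)):
    for n,p in I.items():
        u=proj(c,[p[0],p[1],.07])[0]
        for d in models.trace('plate_'+n,'wrist'):
            b=d['box']
            if b[0]-15<u[0]<b[2]+15 and b[1]-15<u[1]<b[3]+15:
                x,f=fit([(c,d['region'].astype(np.float32))],p);print(n,round(d['p'],2),np.round(b),x.round(4),round(f,3));break
        else:print(n,'not found',u,[np.round(d['box']) for d in models.trace('plate_'+n,'wrist')])
E
python3 - <<'E'
from h import *
a,c=lookw('w6',['red','yellow','green','white'],z=.298)
plates(c,{'red':(.375,.281),'yellow':(.425,-.098),'green':(.437,.107)})
E
```

```text
19.92 [0.4821 0.0448 0.4972] yaw 1.547
red ([354.4, 104.3], [338, 87, 36, 35, 746]) [0.3954 0.1659 0.298 ]
red ([61.4, 229.2], [56, 225, 13, 9, 57]) [ 0.5475 -0.2199  0.298 ]
yellow ([185.3, 121.1], [169, 114, 34, 15, 420]) [ 0.4101 -0.04    0.298 ]
yellow ([186.1, 138.4], [169, 134, 33, 10, 243]) [ 0.431  -0.0408  0.298 ]
yellow ([148.2, 229.9], [144, 225, 10, 10, 56]) [ 0.5513 -0.1026  0.298 ]
yellow ([166.6, 297.0], [156, 293, 19, 9, 139]) [ 0.6555 -0.0885  0.298 ]
green ([277.4, 134.9], [262, 120, 31, 28, 467]) [0.4294 0.0728 0.298 ]
green ([236.2, 229.0], [234, 226, 5, 8, 23]) [0.5528 0.0166 0.298 ]
green ([237.8, 293.6], [221, 293, 33, 6, 41]) [0.6523 0.0148 0.298 ]
white ([441.2, 158.9], [434, 157, 15, 5, 35]) [0.464  0.2801 0.298 ]
white ([311.4, 200.5], [300, 175, 24, 59, 691]) [0.515  0.1172 0.298 ]
white ([239.3, 206.3], [220, 187, 40, 39, 1209]) [0.5208 0.022  0.298 ]
white ([321.4, 243.8], [320, 230, 5, 32, 56]) [0.5772 0.1325 0.298 ]
white ([237.4, 248.6], [236, 237, 3, 25, 52]) [0.5816 0.017  0.298 ]
white ([275.3, 314.1], [184, 292, 186, 40, 2826]) [0.6879 0.0686 0.298 ]
red 0.88 [339.  83. 413. 123.] [0.375  0.2806 0.2983] 0.07
yellow 0.56 [158. 113. 205. 142.] [ 0.4251 -0.0985 -0.1202] 0.051
green 0.9 [260. 117. 307. 146.] [0.4367 0.1076 0.0601] 0.074
```

View pics/w6b.png

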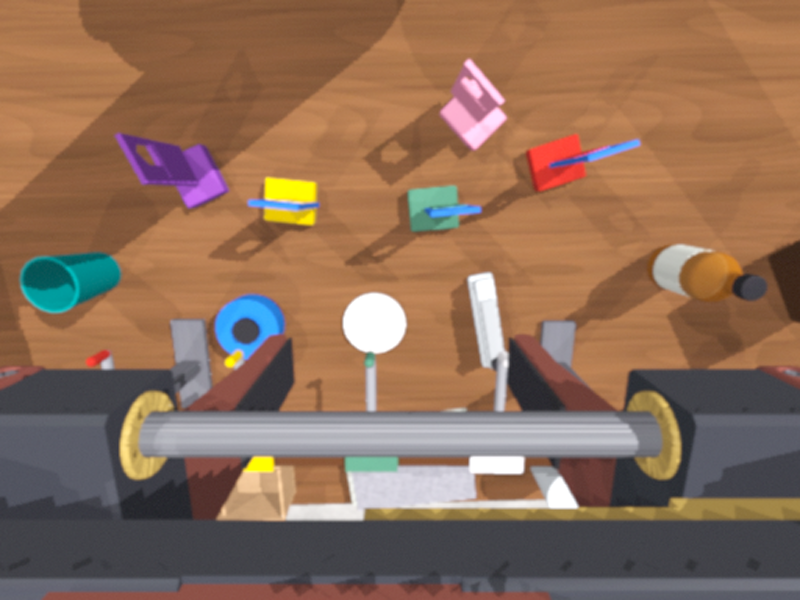

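All four hooks now stand out square to the rail, and the plates are where they were. I'll do the green plate first, at (445,210) in the enlarged view. It has a green foot and panel with blue-taped edges, while pink (475,105) and purple (170,170) have no blue tape.

Emit:
drive_tool([
  [[-0.0092, 0.0126, -0.04, 0.018, -1], [-0.0092, 0.0126, -0.04, 0.018, -1], [-0.0092, 0.0126, -0.04, 0.018, -1], [-0.0092, 0.0126, -0.04, 0.018, -1], [-0.0093, 0.0124, -0.04, 0.018, -1]],
])

```text
time: 20.53
tool_pos: [0.4366, 0.1063, 0.3024]
orientation: [[-0.998, -0.067, -0.0], [-0.067, 0.998, -0.0], [0.0, -0.0, -1.0]]
ft_force: [0.4, 0.8, -1.2]
opening: 1.001
gripper_force: 0.0
```

Emit:
drive_tool([
  [[0, 0, 0, 0, -1], [0, 0, 0, 0, -1], [0, 0, 0, 0, -1]],
])

```text
time: 20.78
tool_pos: [0.4398, 0.1055, 0.3066]
orientation: [[-0.998, -0.066, 0.003], [-0.066, 0.998, -0.0], [-0.003, -0.0, -1.0]]
ft_force: [0.8, 0.4, 0.3]
opening: 0.999
gripper_force: 0.0
```

Run:
```python
from h import *
a,c=lookw('w7',['green'],z=.022)
plates(c,{'green':(.437,.107)})
```

```text
20.78 [0.4398 0.1055 0.3066] yaw 1.637
green ([250.1, 160.0], [227, 145, 46, 37, 730]) [0.4311 0.0957 0.022 ]
green 0.73 [227. 144. 284. 184.] [0.4365 0.1085 0.0841] 0.058
```

View pics/w7b.png

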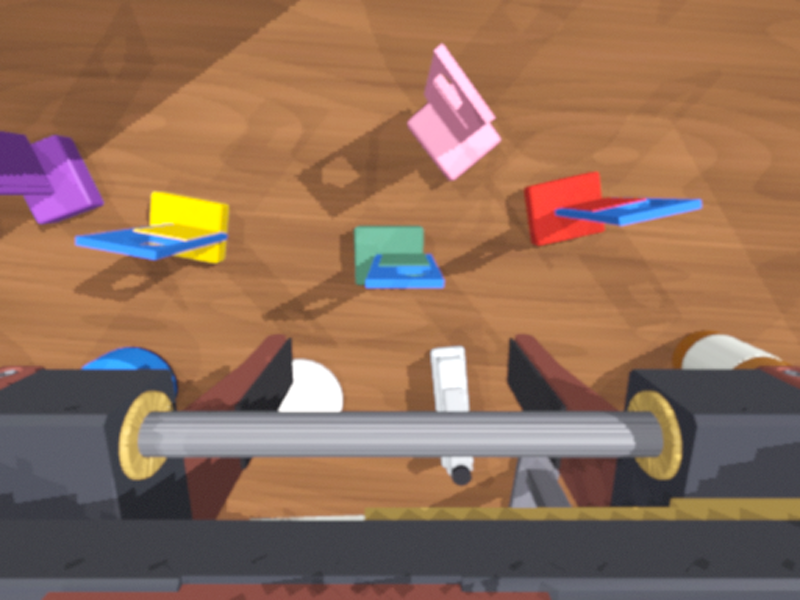

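Emit:
drive_tool([
  [[0, 0, 0, 0, -1], [0, 0, 0, 0, -1], [0, 0, 0, 0, -1]],
])

```text
time: 21.13
tool_pos: [0.4387, 0.1054, 0.3058]
orientation: [[-0.998, -0.065, 0.002], [-0.065, 0.998, 0.0], [-0.002, -0.0, -1.0]]
ft_force: [-1.4, -0.2, 1.2]
opening: 0.999
gripper_force: 0.0
```

Run:
```python
from h import *
s=state();print(s['tool_pos'],s['qpos'].round(2),s['qvel'].round(2))
```

```text
[0.43874053 0.10536065 0.30580025] [ 4.730e+00  4.520e+00  9.858e+01 -1.000e-02  7.676e+01 -8.900e+01] [ 0.23  0.19  0.84 -0.03 -0.14  0.05]
```

Emit:
drive_tool([
  [[-0.0013, 0.0022, -0.038, 0.009, -1], [0, 0, -0.038, 0, -1], [0, 0, -0.038, 0, -1], [0, 0, -0.035, 0, -1], [0, 0, -0.0298, 0, -1]],
], grip_force=25)

```text
time: 21.55
tool_pos: [0.4362, 0.1076, 0.1243]
orientation: [[-0.997, -0.074, 0.0], [-0.074, 0.997, -0.0], [-0.0, -0.0, -1.0]]
ft_force: [-1.2, -0.2, 0.1]
opening: 1.002
gripper_force: 0.0
```

Emit:
drive_tool([
  [[0, 0, 0, 0, -0.8], [0, 0, 0, 0, -0.6], [0, 0, 0, 0, -0.45], [0, 0, 0, 0, -0.35], [0, 0, 0, 0, -0.25]],
])

```text
time: 21.97
tool_pos: [0.4381, 0.108, 0.1277]
orientation: [[-0.997, -0.075, 0.004], [-0.075, 0.997, 0.0], [-0.004, -0.0, -1.0]]
ft_force: [0.3, -0.4, -0.1]
opening: 0.658
gripper_force: 0.0
```

Emit:
drive_tool([
  [[0, 0, 0, 0, -0.1], [0, 0, 0, 0, 0.2], [0, 0, 0, 0, 1], [0, 0, 0, 0, 1], [0, 0, 0, 0, 1]],
])

```text
time: 22.38
tool_pos: [0.438, 0.1081, 0.1275]
orientation: [[-0.997, -0.075, 0.004], [-0.075, 0.997, 0.0], [-0.004, 0.0, -1.0]]
ft_force: [-0.6, -0.2, 8.8]
opening: 0.64
gripper_force: 25.0
```

Run:
```python
from h import *
s=state();print(s['tool_pos'],s['ft_force'],s['opening'],s['gripper_force'])
```

```text
[0.43797649 0.10808383 0.12752844] [-0.63971305 -0.17042204  8.79810794] 0.639713830644875 24.981417059898376
```

Emit:
drive_tool([
  [[0, 0, 0.01, 0, 1], [0, 0, 0.03, 0, 1], [0, 0, 0.035, 0, 1], [0, 0, 0.035, 0, 1], [0, 0, 0.035, 0, 1]],
])

```text
time: 22.8
tool_pos: [0.4354, 0.1077, 0.2726]
orientation: [[-0.997, -0.075, -0.0], [-0.075, 0.997, -0.0], [0.0, -0.0, -1.0]]
ft_force: [1.5, -0.5, -4.2]
opening: 0.634
gripper_force: 25.0
```

Emit:
drive_tool([
  [[0.0078, -0.01, 0.00285, -0.01, 1], [0.0078, -0.01, 0.00285, -0.01, 1], [0.0078, -0.01, 0.00285, -0.01, 1], [0.0078, -0.01, 0.00285, -0.01, 1], [0.0078, -0.01, 0.00285, -0.01, 1]],
])

```text
time: 23.22
tool_pos: [0.4751, 0.0564, 0.2834]
orientation: [[-1.0, -0.023, -0.004], [-0.023, 1.0, -0.0], [0.004, -0.0, -1.0]]
ft_force: [-0.2, 0.2, -3.7]
opening: 0.632
gripper_force: 25.0
```

Emit:
drive_tool([
  [[0.0078, -0.01, 0.00285, -0.01, 1], [0.0078, -0.01, 0.00285, -0.01, 1], [0.0078, -0.01, 0.00285, -0.01, 1], [0.0078, -0.01, 0.00285, -0.01, 1], [0.0078, -0.01, 0.00285, -0.01, 1]],
])

```text
time: 23.63
tool_pos: [0.5151, 0.0067, 0.2994]
orientation: [[-1.0, 0.026, -0.0], [0.026, 1.0, -0.0], [0.0, -0.0, -1.0]]
ft_force: [0.0, 0.3, -2.4]
opening: 0.637
gripper_force: 25.0
```

Emit:
drive_tool([
  [[0, 0, 0, 0, 1], [0, 0, 0, 0, 1], [0, 0, 0, 0, 1], [0, 0, 0, 0, 1], [0, 0, 0, 0, 1]],
])

```text
time: 24.05
tool_pos: [0.5138, 0.0084, 0.2992]
orientation: [[-1.0, 0.025, -0.001], [0.025, 1.0, 0.0], [0.001, 0.0, -1.0]]
ft_force: [-0.3, 0.4, -2.3]
opening: 0.636
gripper_force: 25.0
```

Run:
```python
from h import *
lookw('w8',['green'],z=.301)
a=camera('side');b=camera('scene');cv2.imwrite('pics/s8.png',cv2.resize(np.hstack([a[130:330,130:330],b[120:320,180:380]])[:,:,::-1],(800,400),interpolation=cv2.INTER_CUBIC))
```

```text
24.05 [0.5138 0.0084 0.2992] yaw 1.546
green ([254.8, 198.1], [205, 160, 82, 56, 1516]) [0.4858 0.0085 0.301 ]
green ([205.0, 180.5], [205, 173, 1, 16, 16]) [ 0.4754 -0.0178  0.301 ]
green ([213.1, 205.3], [206, 193, 19, 28, 230]) [ 0.4893 -0.0144  0.301 ]
green ([269.2, 303.2], [264, 294, 12, 20, 212]) [0.5517 0.0156 0.301 ]
```

View pics/s8.png

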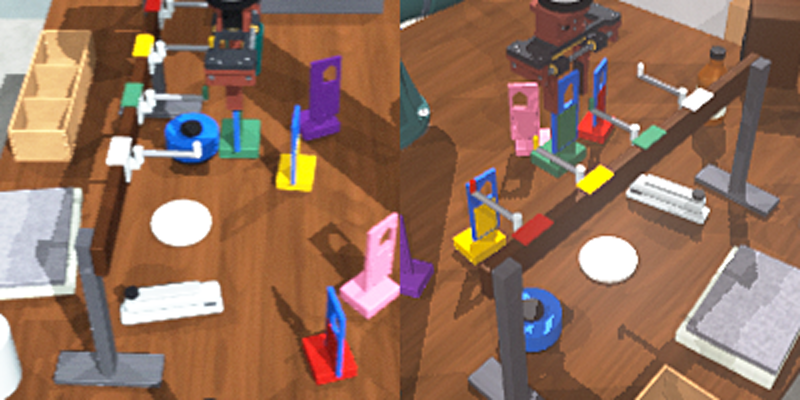

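The green plate is held upright with its opening lined up in front of the green hook. I'll thread it over the post.

Emit:
drive_tool([
  [[0.0079, -0.0002, 0.0005, 0, 1], [0.0079, -0.0002, 0.0005, 0, 1], [0.0079, -0.0002, 0, 0, 1], [0.0079, -0.0002, 0, 0, 1], [0.0079, -0.0002, 0, 0, 1]],
])

```text
time: 24.62
tool_pos: [0.5551, 0.0068, 0.3002]
orientation: [[-1.0, 0.025, 0.0], [0.025, 1.0, -0.0], [-0.0, -0.0, -1.0]]
ft_force: [-0.4, 0.4, -2.8]
opening: 0.635
gripper_force: 25.0
```

Emit:
drive_tool([
  [[0.0079, -0.0002, 0, 0, 1], [0.0079, -0.0002, 0, 0, 1], [0.0079, -0.0002, 0, 0, 1], [0.0079, -0.0002, 0, 0, 1], [0.0079, -0.0002, 0, 0, 1]],
])

```text
time: 25.03
tool_pos: [0.5942, 0.0058, 0.3002]
orientation: [[-1.0, 0.025, -0.0], [0.025, 1.0, -0.0], [0.0, -0.0, -1.0]]
ft_force: [1.2, -1.2, -3.3]
opening: 0.638
gripper_force: 25.0
```

Emit:
drive_tool([
  [[0, 0, 0, 0, 1], [0, 0, 0, 0, 1], [0, 0, 0, 0, 1]],
])

```text
time: 25.28
tool_pos: [0.593, 0.0059, 0.3001]
orientation: [[-1.0, 0.025, -0.001], [0.025, 1.0, -0.0], [0.001, -0.0, -1.0]]
ft_force: [0.4, -1.2, -2.8]
opening: 0.635
gripper_force: 25.0
```

Run:
```python
from h import *
lookw('w9',['green'],z=.301)
a=camera('side');b=camera('scene');cv2.imwrite('pics/s9.png',cv2.resize(np.hstack([a[100:250,150:300],b[120:270,230:380]])[:,:,::-1],(800,400),interpolation=cv2.INTER_CUBIC))
```

```text
25.28 [0.593  0.0059 0.3001] yaw 1.546
green ([238.5, 161.5], [205, 160, 70, 4, 141]) [ 0.545  -0.0021  0.301 ]
green ([269.5, 176.4], [263, 167, 16, 21, 195]) [0.5534 0.0142 0.301 ]
green ([212.6, 202.5], [205, 174, 20, 46, 261]) [ 0.5672 -0.0172  0.301 ]
green ([246.2, 202.7], [226, 187, 37, 29, 830]) [0.5677 0.0012 0.301 ]
green ([281.3, 208.0], [279, 194, 8, 23, 96]) [0.5713 0.0205 0.301 ]
green ([268.1, 316.7], [233, 310, 72, 14, 942]) [0.6412 0.0123 0.301 ]
```

View pics/s9.png

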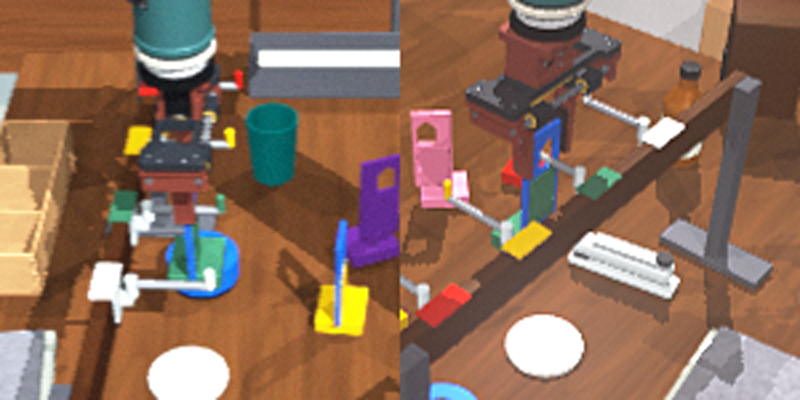

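Both views show the bar running through the plate's opening, with the plate between the post and the hinge. I'll lower it gently.

Emit:
drive_tool([
  [[0, 0, -0.005, 0, 1], [0, 0, -0.005, 0, 1], [0, 0, -0.004, 0, 1], [0, 0, -0.003, 0, 1], [0, 0, -0.002, 0, 1]],
])

```text
time: 25.85
tool_pos: [0.5929, 0.0059, 0.2805]
orientation: [[-1.0, 0.025, -0.001], [0.025, 1.0, 0.0], [0.001, -0.0, -1.0]]
ft_force: [0.0, 0.8, -3.4]
opening: 0.639
gripper_force: 25.0
```

Emit:
drive_tool([
  [[0, 0, -0.001, 0, 1], [0, 0, -0.001, 0, 1], [0, 0, -0.001, 0, 1], [0, 0, 0, 0, 1], [0, 0, 0, 0, 1]],
])

```text
time: 26.27
tool_pos: [0.5934, 0.0058, 0.2784]
orientation: [[-1.0, 0.025, 0.0], [0.025, 1.0, -0.0], [-0.0, -0.0, -1.0]]
ft_force: [-0.0, -0.5, -3.1]
opening: 0.636
gripper_force: 25.0
```

Emit:
drive_tool([
  [[0, 0, -0.0005, 0, 1], [0, 0, -0.0005, 0, 1], [0, 0, 0, 0, 1]],
])

```text
time: 26.52
tool_pos: [0.5934, 0.0058, 0.2773]
orientation: [[-1.0, 0.025, 0.0], [0.025, 1.0, -0.0], [-0.0, -0.0, -1.0]]
ft_force: [0.0, 0.1, -2.6]
opening: 0.632
gripper_force: 25.0
```

Emit:
drive_tool([
  [[0, 0, -0.0005, 0, 1], [0, 0, 0, 0, 1]],
])

```text
time: 26.68
tool_pos: [0.5933, 0.0058, 0.2767]
orientation: [[-1.0, 0.025, -0.0], [0.025, 1.0, -0.0], [0.0, -0.0, -1.0]]
ft_force: [0.7, 0.5, -3.5]
opening: 0.638
gripper_force: 25.0
```

Emit:
drive_tool([
  [[0, 0, -0.0005, 0, 1], [0, 0, 0, 0, 1]],
])

```text
time: 26.85
tool_pos: [0.5934, 0.0058, 0.2763]
orientation: [[-1.0, 0.025, 0.0], [0.025, 1.0, -0.0], [-0.0, -0.0, -1.0]]
ft_force: [0.5, -0.5, -3.2]
opening: 0.639
gripper_force: 25.0
```

Emit:
drive_tool([
  [[0, 0, -0.0005, 0, 1], [0, 0, 0, 0, 1]],
])

```text
time: 27.02
tool_pos: [0.5934, 0.0059, 0.276]
orientation: [[-1.0, 0.025, 0.0], [0.025, 1.0, 0.0], [-0.0, 0.0, -1.0]]
ft_force: [-0.3, 0.9, -1.5]
opening: 0.633
gripper_force: 25.0
```

Emit:
drive_tool([
  [[0, 0, -0.0004, 0, 1], [0, 0, 0, 0, 1]],
])

```text
time: 27.18
tool_pos: [0.5935, 0.006, 0.2758]
orientation: [[-1.0, 0.025, 0.001], [0.025, 1.0, 0.0], [-0.001, 0.0, -1.0]]
ft_force: [-0.1, 0.3, 0.2]
opening: 0.638
gripper_force: 25.0
```

Emit:
drive_tool([
  [[0, 0, -0.0004, 0, 1], [0, 0, 0, 0, 1]],
])

```text
time: 27.35
tool_pos: [0.5936, 0.006, 0.2756]
orientation: [[-1.0, 0.025, 0.001], [0.025, 1.0, 0.0], [-0.001, 0.0, -1.0]]
ft_force: [-1.0, 1.4, 3.5]
opening: 0.636
gripper_force: 25.0
```

Contact is made and the bar carries the weight. I'll ease up slightly, cut the grip force and open slowly so the plate leans over against the finger.

Emit:
drive_tool([
  [[0, 0, 0.0004, 0, 1], [0, 0, 0, 0, 1], [0, 0, 0, 0, -0.2], [0, 0, 0, 0, -0.26]],
], grip_force=4)

```text
time: 27.68
tool_pos: [0.5937, 0.0062, 0.2755]
orientation: [[-1.0, 0.025, 0.001], [0.025, 1.0, 0.001], [-0.001, 0.001, -1.0]]
ft_force: [0.6, 3.9, 0.0]
opening: 0.641
gripper_force: 4.0
```

Emit:
drive_tool([
  [[0, 0, 0, 0, -0.27], [0, 0, 0, 0, -0.28], [0, 0, 0, 0, -0.29], [0, 0, 0, 0, -0.3], [0, 0, 0, 0, -0.31]],
])

```text
time: 28.1
tool_pos: [0.5933, 0.0056, 0.2755]
orientation: [[-1.0, 0.025, -0.0], [0.025, 1.0, -0.001], [0.0, -0.001, -1.0]]
ft_force: [-0.1, 2.4, 2.1]
opening: 0.657
gripper_force: 1.1
```

Emit:
drive_tool([
  [[0, 0, 0, 0, -0.32], [0, 0, 0, 0, -0.33], [0, 0, 0, 0, -0.34], [0, 0, 0, 0, -0.35], [0, 0, 0, 0, -0.36]],
])

```text
time: 28.52
tool_pos: [0.5933, 0.0056, 0.2754]
orientation: [[-1.0, 0.025, -0.0], [0.025, 1.0, -0.0], [0.0, -0.0, -1.0]]
ft_force: [-0.4, 1.5, 1.0]
opening: 0.679
gripper_force: 0.7
```

Emit:
drive_tool([
  [[0, 0, 0, 0, -0.37], [0, 0, 0, 0, -0.38], [0, 0, 0, 0, -0.39], [0, 0, 0, 0, -0.4], [0, 0, 0, 0, -0.41]],
])

```text
time: 28.93
tool_pos: [0.5933, 0.0057, 0.2753]
orientation: [[-1.0, 0.025, -0.0], [0.025, 1.0, -0.0], [0.0, -0.0, -1.0]]
ft_force: [1.0, 1.6, 1.5]
opening: 0.703
gripper_force: 0.6
```

Emit:
drive_tool([
  [[0, 0, 0, 0, -0.42], [0, 0, 0, 0, -0.43], [0, 0, 0, 0, -0.44], [0, 0, 0, 0, -0.45], [0, 0, 0, 0, -0.46]],
])

```text
time: 29.35
tool_pos: [0.5933, 0.0057, 0.2753]
orientation: [[-1.0, 0.025, -0.0], [0.025, 1.0, -0.0], [0.0, -0.0, -1.0]]
ft_force: [-0.3, 0.6, -0.1]
opening: 0.733
gripper_force: 0.3
```

Emit:
drive_tool([
  [[0, 0, 0, 0, -0.47], [0, 0, 0, 0, -0.48], [0, 0, 0, 0, -0.49], [0, 0, 0, 0, -0.5], [0, 0, 0, 0, -0.51]],
])

```text
time: 29.77
tool_pos: [0.5933, 0.0057, 0.2753]
orientation: [[-1.0, 0.025, -0.0], [0.025, 1.0, -0.0], [0.0, -0.0, -1.0]]
ft_force: [0.5, 0.6, -0.6]
opening: 0.756
gripper_force: 0.0
```

Emit:
drive_tool([
  [[0, 0, 0, 0, -0.52], [0, 0, 0, 0, -0.53], [0, 0, 0, 0, -0.54], [0, 0, 0, 0, -0.55], [0, 0, 0, 0, -0.56]],
])

```text
time: 30.18
tool_pos: [0.5934, 0.0058, 0.2754]
orientation: [[-1.0, 0.025, -0.0], [0.025, 1.0, -0.0], [0.0, -0.0, -1.0]]
ft_force: [-0.4, -0.8, 0.1]
opening: 0.784
gripper_force: 0.0
```

Run:
```python
from h import *
lookw('w10',['green'],z=.301)
a=camera('side');b=camera('scene');w=camera('wrist');cv2.imwrite('pics/s10.png',cv2.resize(np.hstack([a[100:250,150:300],b[120:270,230:380],w[130:330,150:350][:200:1,:200][25:175,25:175]])[:,:,::-1],(800,267),interpolation=cv2.INTER_CUBIC))
```

```text
30.18 [0.5934 0.0058 0.2754] yaw 1.545
green ([257.9, 164.5], [226, 162, 71, 21, 167]) [0.5434 0.008  0.301 ]
green ([271.6, 198.5], [238, 172, 60, 46, 1233]) [0.5591 0.0138 0.301 ]
green ([250.8, 178.8], [248, 176, 6, 6, 13]) [0.5498 0.0047 0.301 ]
green ([233.7, 198.3], [227, 187, 24, 26, 172]) [ 0.5585 -0.0033  0.301 ]
```

View pics/s10.png

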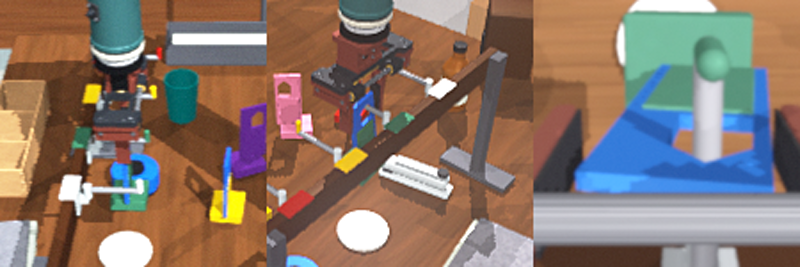

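The green plate hangs free with no force on the fingers, and the bar nests under the opening's apex in the wrist crop. I'll retreat and go to red.

Emit:
drive_tool([
  [[0, 0, 0, 0, -0.7], [0, 0, 0, 0, -0.85], [0, 0, 0, 0, -1], [0, 0, 0.015, 0, -1], [0, 0, 0.035, 0, -1]],
])

```text
time: 30.8
tool_pos: [0.5905, 0.0061, 0.3212]
orientation: [[-1.0, 0.025, -0.01], [0.025, 1.0, 0.001], [0.01, 0.001, -1.0]]
ft_force: [-0.6, 1.5, 0.2]
opening: 0.993
gripper_force: 0.0
```

Emit:
drive_tool([
  [[0, 0, 0.04, 0, -1], [-0.02, 0.025, 0.015, 0.0315, -1], [-0.022, 0.0275, -0.008, 0.0315, -1], [-0.022, 0.0275, -0.008, 0.0315, -1], [-0.022, 0.0275, -0.008, 0.0315, -1]],
])

```text
time: 31.22
tool_pos: [0.5067, 0.1141, 0.3568]
orientation: [[-0.995, -0.101, 0.002], [-0.101, 0.995, 0.0], [-0.002, 0.0, -1.0]]
ft_force: [0.8, 0.4, -0.5]
opening: 1.002
gripper_force: 0.0
```

Emit:
drive_tool([
  [[-0.022, 0.0275, -0.008, 0.0315, -1], [-0.022, 0.0275, -0.008, 0.0315, -1], [-0.022, 0.0275, -0.008, 0.0315, -1], [-0.022, 0.0275, -0.008, 0.0315, -1], [-0.022, 0.0275, -0.008, 0.0315, -1]],
])

```text
time: 31.63
tool_pos: [0.3961, 0.2518, 0.3162]
orientation: [[-0.967, -0.257, 0.001], [-0.257, 0.967, 0.0], [-0.001, 0.0, -1.0]]
ft_force: [0.4, 0.4, -0.3]
opening: 0.996
gripper_force: 0.0
```

Emit:
drive_tool([
  [[-0.022, 0.0275, -0.008, 0.0315, -1], [0, 0, 0, 0, -1], [0, 0, 0, 0, -1], [0, 0, 0, 0, -1]],
])

```text
time: 31.97
tool_pos: [0.3758, 0.2782, 0.3087]
orientation: [[-0.958, -0.286, 0.001], [-0.286, 0.958, -0.0], [-0.001, -0.001, -1.0]]
ft_force: [-0.3, -0.3, 0.2]
opening: 1.004
gripper_force: 0.0
```

Run:
```python
from h import *
a,c=lookw('w11',['red'],z=.022)
plates(c,{'red':(.375,.281)})
```

```text
31.97 [0.3758 0.2782 0.3087] yaw 1.861
red ([247.9, 159.5], [227, 147, 45, 37, 1024]) [0.3693 0.2631 0.022 ]
red 0.91 [227. 146. 288. 189.] [0.3752 0.2813 0.293 ] 0.032
```

Emit:
drive_tool([
  [[-0.0005, 0.003, -0.038, 0.003, -1], [0, 0, -0.038, 0, -1], [0, 0, -0.038, 0, -1], [0, 0, -0.036, 0, -1], [0, 0, -0.0317, 0, -1]],
], grip_force=25)

```text
time: 32.48
tool_pos: [0.3758, 0.2801, 0.1251]
orientation: [[-0.958, -0.286, 0.0], [-0.286, 0.958, -0.0], [-0.0, -0.0, -1.0]]
ft_force: [0.2, -0.5, 0.7]
opening: 1.0
gripper_force: 0.0
```

Emit:
drive_tool([
  [[0, 0, 0, 0, -0.8], [0, 0, 0, 0, -0.6], [0, 0, 0, 0, -0.45], [0, 0, 0, 0, -0.35], [0, 0, 0, 0, -0.25]],
])

```text
time: 32.9
tool_pos: [0.3766, 0.282, 0.1287]
orientation: [[-0.958, -0.288, 0.004], [-0.288, 0.958, 0.002], [-0.004, 0.001, -1.0]]
ft_force: [0.2, 0.6, 0.4]
opening: 0.662
gripper_force: 0.0
```

Emit:
drive_tool([
  [[0, 0, 0, 0, -0.1], [0, 0, 0, 0, 0.2], [0, 0, 0, 0, 1], [0, 0, 0, 0, 1], [0, 0, 0, 0, 1]],
])

```text
time: 33.32
tool_pos: [0.3764, 0.282, 0.1286]
orientation: [[-0.957, -0.289, 0.004], [-0.289, 0.957, 0.001], [-0.004, 0.0, -1.0]]
ft_force: [0.7, -1.5, 8.8]
opening: 0.636
gripper_force: 25.0
```

Emit:
drive_tool([
  [[0, 0, 0.01, 0, 1], [0, 0, 0.03, 0, 1], [0, 0, 0.035, 0, 1], [0, 0, 0.035, 0, 1], [0, 0, 0.035, 0, 1]],
])

```text
time: 33.73
tool_pos: [0.374, 0.281, 0.2736]
orientation: [[-0.957, -0.289, -0.0], [-0.289, 0.957, -0.0], [0.0, -0.0, -1.0]]
ft_force: [-0.1, 0.1, -3.7]
opening: 0.631
gripper_force: 25.0
```

Emit:
drive_tool([
  [[0.0066, -0.0156, 0.0014, -0.0158, 1], [0.0066, -0.0256, 0.0014, -0.0158, 1], [0.0066, -0.0256, 0.0014, -0.0158, 1], [0.0066, -0.0256, 0.0014, -0.0158, 1], [0.0066, -0.0256, 0.0014, -0.0158, 1]],
])

```text
time: 34.15
tool_pos: [0.4074, 0.1623, 0.2793]
orientation: [[-0.977, -0.212, 0.001], [-0.212, 0.977, 0.0], [-0.001, -0.0, -1.0]]
ft_force: [0.3, 0.3, -3.7]
opening: 0.636
gripper_force: 25.0
```

Emit:
drive_tool([
  [[0.0066, -0.0256, 0.0014, -0.0158, 1], [0.0066, -0.0256, 0.0014, -0.0158, 1], [0.0066, -0.0256, 0.0014, -0.0158, 1], [0.0066, -0.0256, 0.0014, -0.0158, 1], [0.0066, -0.0256, 0.0014, -0.0158, 1]],
])

```text
time: 34.57
tool_pos: [0.4404, 0.0342, 0.2862]
orientation: [[-0.991, -0.134, 0.0], [-0.134, 0.991, 0.0], [-0.0, -0.0, -1.0]]
ft_force: [0.9, 0.8, -3.2]
opening: 0.636
gripper_force: 25.0
```

Emit:
drive_tool([
  [[0.0066, -0.0256, 0.0014, -0.0158, 1], [0.0066, -0.0256, 0.0014, -0.0158, 1], [0.0066, -0.0256, 0.0014, -0.0158, 1], [0.0066, -0.0256, 0.0014, -0.0158, 1], [0.0066, -0.0256, 0.0014, -0.0158, 1]],
])

```text
time: 34.98
tool_pos: [0.4735, -0.0937, 0.2931]
orientation: [[-0.998, -0.055, 0.0], [-0.055, 0.998, 0.0], [-0.0, -0.0, -1.0]]
ft_force: [-0.2, 0.2, -3.2]
opening: 0.631
gripper_force: 25.0
```

Emit:
drive_tool([
  [[0.0066, -0.0256, 0.0014, -0.0158, 1], [0.0066, -0.0256, 0.0014, -0.0158, 1], [0.0066, -0.0256, 0.0014, -0.0158, 1], [0.0066, -0.0256, 0.0014, -0.0158, 1], [0.0066, -0.0256, 0.0014, -0.0158, 1]],
])

```text
time: 35.4
tool_pos: [0.5065, -0.2216, 0.3001]
orientation: [[-1.0, 0.024, -0.0], [0.024, 1.0, 0.0], [0.0, 0.0, -1.0]]
ft_force: [0.1, -0.3, -3.1]
opening: 0.631
gripper_force: 25.0
```

Emit:
drive_tool([
  [[0, -0.01, 0, 0, 1], [0, 0, 0, 0, 1], [0, 0, 0, 0, 1], [0, 0, 0, 0, 1], [0, 0, 0, 0, 1]],
])

```text
time: 35.82
tool_pos: [0.5063, -0.2291, 0.2997]
orientation: [[-1.0, 0.022, -0.001], [0.022, 1.0, 0.001], [0.001, 0.001, -1.0]]
ft_force: [-0.5, -0.4, -2.7]
opening: 0.635
gripper_force: 25.0
```

Run:
```python
from h import *
lookw('w12',['red'],z=.301)
a=camera('side');b=camera('scene');w=camera('wrist');cv2.imwrite('pics/s12.png',cv2.resize(np.hstack([a[80:230,150:300],b[140:290,190:340],w[185:335,180:330]])[:,:,::-1],(798,266),interpolation=cv2.INTER_CUBIC))
```

```text
35.82 [ 0.5063 -0.2291  0.2997] yaw 1.549
red ([238.8, 188.3], [204, 160, 81, 56, 2834]) [ 0.4728 -0.2376  0.301 ]
red ([265.2, 305.0], [260, 294, 12, 20, 138]) [ 0.5458 -0.2243  0.301 ]
```

View pics/s12.png

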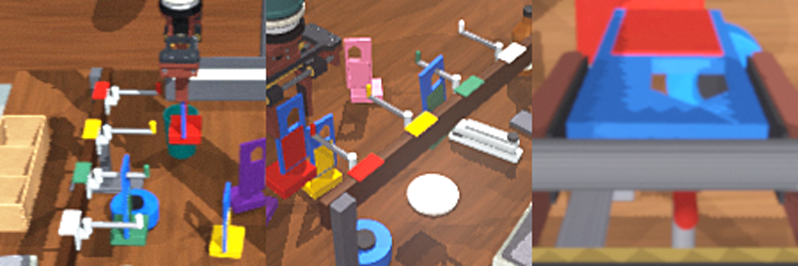

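The green plate hangs still, and the red plate is lined up just in front of the red post. I'll thread it.

Emit:
drive_tool([
  [[0.004, -0.0015, 0.001, -0.002, 1], [0.0085, -0.0015, 0.0007, -0.001, 1], [0.0085, -0.0001, 0, 0, 1], [0.0085, -0.0001, 0, 0, 1], [0.0085, -0.0001, 0, 0, 1]],
])

```text
time: 36.43
tool_pos: [0.5462, -0.2341, 0.3013]
orientation: [[-1.0, 0.026, 0.0], [0.026, 1.0, -0.0], [-0.0, -0.0, -1.0]]
ft_force: [-0.5, -0.5, -3.0]
opening: 0.637
gripper_force: 25.0
```

Emit:
drive_tool([
  [[0.0085, -0.0001, 0, 0, 1], [0.0085, -0.0002, 0, 0, 1], [0.0085, -0.0002, 0, 0, 1], [0.0085, -0.0002, 0, 0, 1], [0.0082, -0.0002, 0, 0, 1]],
])

```text
time: 36.85
tool_pos: [0.588, -0.2349, 0.3013]
orientation: [[-1.0, 0.026, -0.0], [0.026, 1.0, -0.0], [0.0, -0.0, -1.0]]
ft_force: [-0.5, -0.3, -3.3]
opening: 0.634
gripper_force: 25.0
```

Emit:
drive_tool([
  [[0, 0, 0, 0, 1], [0, 0, 0, 0, 1], [0, 0, 0, 0, 1]],
])

```text
time: 37.1
tool_pos: [0.5867, -0.2348, 0.3012]
orientation: [[-1.0, 0.026, -0.001], [0.026, 1.0, 0.0], [0.001, 0.0, -1.0]]
ft_force: [-0.1, -0.3, -2.2]
opening: 0.636
gripper_force: 25.0
```

Emit:
drive_tool([
  [[0, 0, -0.005, 0, 1], [0, 0, -0.005, 0, 1], [0, 0, -0.004, 0, 1], [0, 0, -0.003, 0, 1], [0, 0, -0.002, 0, 1]],
])

```text
time: 37.52
tool_pos: [0.5866, -0.2347, 0.2816]
orientation: [[-1.0, 0.026, -0.001], [0.026, 1.0, 0.0], [0.001, 0.0, -1.0]]
ft_force: [-0.4, 1.0, -3.6]
opening: 0.634
gripper_force: 25.0
```

Emit:
drive_tool([
  [[0, 0, -0.001, 0, 1], [0, 0, -0.001, 0, 1], [0, 0, -0.001, 0, 1], [0, 0, 0, 0, 1], [0, 0, 0, 0, 1]],
])

```text
time: 37.93
tool_pos: [0.5871, -0.2349, 0.2795]
orientation: [[-1.0, 0.026, 0.0], [0.026, 1.0, -0.0], [-0.0, -0.0, -1.0]]
ft_force: [-1.1, -0.8, -3.3]
opening: 0.637
gripper_force: 25.0
```

Emit:
drive_tool([
  [[0, 0, -0.0005, 0, 1], [0, 0, 0, 0, 1]],
])

```text
time: 38.1
tool_pos: [0.5871, -0.2349, 0.279]
orientation: [[-1.0, 0.026, 0.0], [0.026, 1.0, -0.0], [-0.0, -0.0, -1.0]]
ft_force: [-0.5, 0.4, -4.4]
opening: 0.636
gripper_force: 25.0
```

Emit:
drive_tool([
  [[0, 0.0017, -0.0005, 0, 1], [0, 0, -0.0005, 0, 1], [0, 0, -0.0005, 0, 1], [0, 0, 0, 0, 1]],
])

```text
time: 38.43
tool_pos: [0.587, -0.2331, 0.2773]
orientation: [[-1.0, 0.026, -0.0], [0.026, 1.0, -0.0], [0.0, -0.0, -1.0]]
ft_force: [0.1, -0.6, -2.9]
opening: 0.632
gripper_force: 25.0
```

Emit:
drive_tool([
  [[0, 0, -0.0004, 0, 1], [0, 0, 0, 0, 1]],
])

```text
time: 38.6
tool_pos: [0.5871, -0.2332, 0.2769]
orientation: [[-1.0, 0.026, -0.0], [0.026, 1.0, -0.0], [0.0, -0.0, -1.0]]
ft_force: [-0.3, -0.2, -3.3]
opening: 0.633
gripper_force: 25.0
```

Emit:
drive_tool([
  [[0, 0, -0.0004, 0, 1], [0, 0, 0, 0, 1]],
])

```text
time: 38.77
tool_pos: [0.5871, -0.2332, 0.2766]
orientation: [[-1.0, 0.026, 0.0], [0.026, 1.0, -0.0], [-0.0, -0.0, -1.0]]
ft_force: [0.0, -0.3, -2.3]
opening: 0.631
gripper_force: 25.0
```

Emit:
drive_tool([
  [[0, 0, -0.0004, 0, 1], [0, 0, 0, 0, 1]],
])

```text
time: 38.93
tool_pos: [0.5871, -0.2332, 0.2765]
orientation: [[-1.0, 0.026, 0.0], [0.026, 1.0, -0.0], [-0.0, -0.0, -1.0]]
ft_force: [0.4, 0.5, -1.2]
opening: 0.638
gripper_force: 25.0
```

Emit:
drive_tool([
  [[0, 0, -0.0003, 0, 1], [0, 0, 0, 0, 1]],
])

```text
time: 39.1
tool_pos: [0.5872, -0.2332, 0.2764]
orientation: [[-1.0, 0.026, 0.0], [0.026, 1.0, -0.0], [-0.0, -0.0, -1.0]]
ft_force: [-0.8, 0.9, 1.4]
opening: 0.639
gripper_force: 25.0
```

Emit:
drive_tool([
  [[0, 0, -0.0002, 0, 1], [0, 0, 0, 0, 1]],
])

```text
time: 39.27
tool_pos: [0.5872, -0.2332, 0.2763]
orientation: [[-1.0, 0.026, 0.001], [0.026, 1.0, -0.0], [-0.001, -0.0, -1.0]]
ft_force: [-1.3, 0.7, 2.1]
opening: 0.638
gripper_force: 25.0
```

Emit:
drive_tool([
  [[0, 0, 0, 0, 1], [0, 0, 0, 0, 1], [0, 0, 0, 0, -0.2], [0, 0, 0, 0, -0.26]],
], grip_force=4)

```text
time: 39.6
tool_pos: [0.5873, -0.2332, 0.2761]
orientation: [[-1.0, 0.026, 0.001], [0.026, 1.0, -0.0], [-0.001, -0.0, -1.0]]
ft_force: [-1.4, 1.9, 5.0]
opening: 0.639
gripper_force: 4.0
```

Emit:
drive_tool([
  [[0, 0, 0, 0, -0.27], [0, 0, 0, 0, -0.28], [0, 0, 0, 0, -0.29], [0, 0, 0, 0, -0.3], [0, 0, 0, 0, -0.31]],
])

```text
time: 40.02
tool_pos: [0.5871, -0.2331, 0.2753]
orientation: [[-1.0, 0.026, -0.0], [0.026, 1.0, 0.0], [0.0, 0.0, -1.0]]
ft_force: [-0.6, 0.4, 2.3]
opening: 0.653
gripper_force: 0.5
```

Emit:
drive_tool([
  [[0, 0, 0, 0, -0.32], [0, 0, 0, 0, -0.33], [0, 0, 0, 0, -0.34], [0, 0, 0, 0, -0.35], [0, 0, 0, 0, -0.36]],
])

```text
time: 40.43
tool_pos: [0.5871, -0.2333, 0.2756]
orientation: [[-1.0, 0.026, -0.0], [0.026, 1.0, -0.0], [0.0, -0.0, -1.0]]
ft_force: [0.4, 1.1, 1.5]
opening: 0.677
gripper_force: 0.4
```

Emit:
drive_tool([
  [[0, 0, 0, 0, -0.37], [0, 0, 0, 0, -0.38], [0, 0, 0, 0, -0.39], [0, 0, 0, 0, -0.4], [0, 0, 0, 0, -0.41]],
])

```text
time: 40.85
tool_pos: [0.587, -0.2332, 0.2757]
orientation: [[-1.0, 0.026, -0.0], [0.026, 1.0, -0.0], [0.0, -0.0, -1.0]]
ft_force: [-0.2, 0.4, 0.6]
opening: 0.705
gripper_force: 0.3
```

Emit:
drive_tool([
  [[0, 0, 0, 0, -0.42], [0, 0, 0, 0, -0.43], [0, 0, 0, 0, -0.44], [0, 0, 0, 0, -0.45], [0, 0, 0, 0, -0.46]],
])

```text
time: 41.27
tool_pos: [0.587, -0.2332, 0.2757]
orientation: [[-1.0, 0.026, -0.0], [0.026, 1.0, -0.0], [0.0, -0.0, -1.0]]
ft_force: [0.3, 0.3, -0.3]
opening: 0.729
gripper_force: 0.0
```

Emit:
drive_tool([
  [[0, 0, 0, 0, -0.47], [0, 0, 0, 0, -0.48], [0, 0, 0, 0, -0.49], [0, 0, 0, 0, -0.5], [0, 0, 0, 0, -0.51]],
])

```text
time: 41.68
tool_pos: [0.5871, -0.2332, 0.2757]
orientation: [[-1.0, 0.026, 0.0], [0.026, 1.0, -0.0], [-0.0, -0.0, -1.0]]
ft_force: [0.7, 0.2, -0.2]
opening: 0.753
gripper_force: 0.0
```

Emit:
drive_tool([
  [[0, 0, 0, 0, -0.52], [0, 0, 0, 0, -0.53], [0, 0, 0, 0, -0.54], [0, 0, 0, 0, -0.55], [0, 0, 0, 0, -0.56]],
])

```text
time: 42.1
tool_pos: [0.5871, -0.2332, 0.2757]
orientation: [[-1.0, 0.026, -0.0], [0.026, 1.0, -0.0], [0.0, -0.0, -1.0]]
ft_force: [-0.1, 0.1, 0.8]
opening: 0.778
gripper_force: 0.0
```

Run:
```python
from h import *
lookw('w13',['red'],z=.301)
a=camera('side');b=camera('scene');w=camera('wrist');cv2.imwrite('pics/s13.png',cv2.resize(np.hstack([a[80:230,150:300],b[140:290,190:340],w[155:305,180:330]])[:,:,::-1],(798,266),interpolation=cv2.INTER_CUBIC))
```

```text
42.1 [ 0.5871 -0.2332  0.2757] yaw 1.545
red ([261.7, 185.3], [225, 161, 72, 55, 2531]) [ 0.5466 -0.2295  0.301 ]
```

View pics/s13.png

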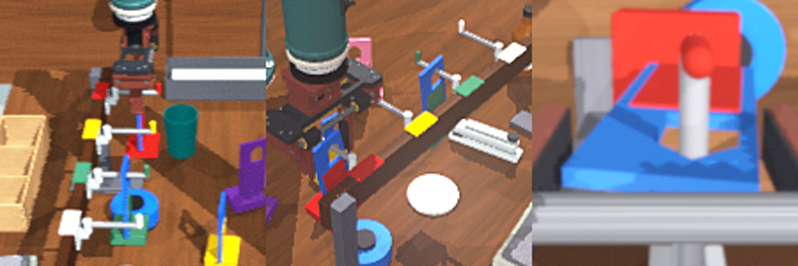

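Red hangs on its bar with no force on the fingers. I'll retreat and go to yellow at (.425,-.098).

Emit:
drive_tool([
  [[0, 0, 0, 0, -0.7], [0, 0, 0, 0, -0.85], [0, 0, 0, 0, -1], [0, 0, 0.015, 0, -1], [0, 0, 0.035, 0, -1]],
])

```text
time: 42.72
tool_pos: [0.5845, -0.2319, 0.3212]
orientation: [[-1.0, 0.026, -0.009], [0.026, 1.0, 0.005], [0.009, 0.004, -1.0]]
ft_force: [0.5, 1.3, 0.0]
opening: 1.002
gripper_force: 0.0
```

Emit:
drive_tool([
  [[0, 0, 0.04, 0, -1], [0, 0, 0.015, 0, -1], [-0.027, 0.0225, -0.0117, -0.016, -1], [-0.027, 0.0225, -0.0117, -0.016, -1], [-0.027, 0.0225, -0.0117, -0.016, -1]],
])

```text
time: 43.13
tool_pos: [0.5055, -0.1653, 0.3456]
orientation: [[-0.997, 0.076, 0.001], [0.076, 0.997, -0.001], [-0.001, -0.001, -1.0]]
ft_force: [0.3, 0.1, 0.2]
opening: 0.999
gripper_force: 0.0
```

Emit:
drive_tool([
  [[-0.027, 0.0225, -0.0117, -0.016, -1], [-0.027, 0.0225, -0.0117, -0.016, -1], [-0.027, 0.0225, -0.0117, -0.016, -1], [0, 0, 0, 0, -1], [0, 0, 0, 0, -1]],
])

```text
time: 43.55
tool_pos: [0.4229, -0.0968, 0.3099]
orientation: [[-0.993, 0.121, -0.002], [0.121, 0.993, 0.001], [0.002, 0.0, -1.0]]
ft_force: [0.9, -0.8, 1.0]
opening: 1.002
gripper_force: 0.0
```

Emit:
drive_tool([
  [[0, 0, 0, 0, -1], [0, 0, 0, 0, -1]],
])

```text
time: 43.72
tool_pos: [0.4267, -0.0991, 0.3114]
orientation: [[-0.993, 0.122, 0.002], [0.122, 0.993, -0.001], [-0.003, -0.001, -1.0]]
ft_force: [0.7, -0.4, -0.0]
opening: 1.007
gripper_force: 0.0
```

Run:
```python
from h import *
a,c=lookw('w14',['yellow'],z=.022)
plates(c,{'yellow':(.425,-.0985)})
```

```text
43.72 [ 0.4267 -0.0991  0.3114] yaw 1.448
yellow ([264.4, 162.0], [244, 148, 49, 37, 1206]) [ 0.4227 -0.0852  0.022 ]
yellow 0.65 [243. 150. 305. 189.] [ 0.4336 -0.0698  6.1541] 0.049
```

The yellow plate has been knocked about 3 cm aside. I'll re-centre and measure again.

Emit:
drive_tool([
  [[0.0043, 0.0142, 0, 0, -1], [0.0043, 0.0142, 0, 0, -1], [0, 0, 0, 0, -1], [0, 0, 0, 0, -1], [0, 0, 0, 0, -1]],
])

```text
time: 44.23
tool_pos: [0.4341, -0.0705, 0.3105]
orientation: [[-0.993, 0.122, -0.0], [0.122, 0.993, -0.001], [-0.0, -0.001, -1.0]]
ft_force: [-0.8, -0.1, 0.7]
opening: 1.001
gripper_force: 0.0
```

Run:
```python
from h import *
a,c=lookw('w15',['yellow'],z=.022)
plates(c,{'yellow':(.4336,-.07)})
```

```text
44.23 [ 0.4341 -0.0705  0.3105] yaw 1.449
yellow ([246.5, 159.2], [226, 146, 46, 38, 1128]) [ 0.4213 -0.0842  0.022 ]
yellow 0.74 [222. 144. 281. 188.] [ 0.4336 -0.0695  6.1569] 0.034
```

View pics/w15b.png

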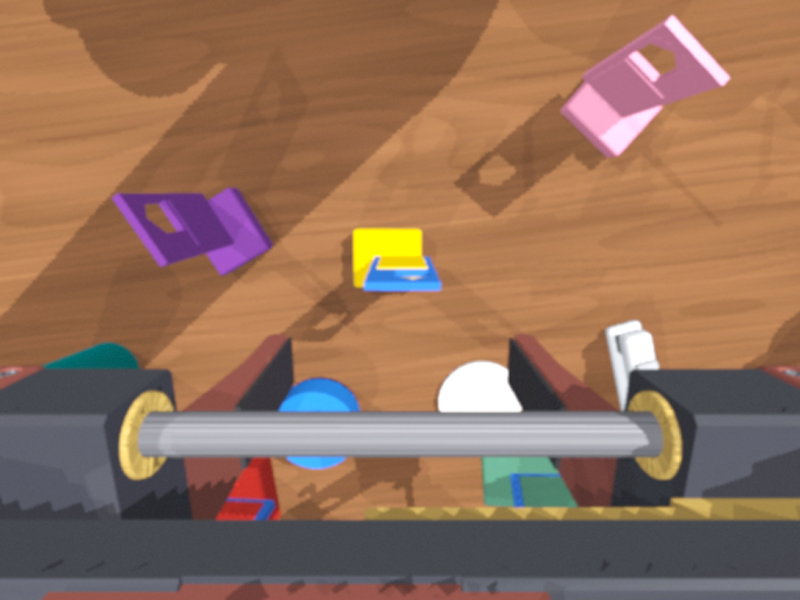

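The yellow plate, at (395,260), is upright and centred under the open fingers. I'll descend and grip it.

Emit:
drive_tool([
  [[0, 0, -0.038, -0.004, -1], [0, 0, -0.038, 0, -1], [0, 0, -0.038, 0, -1], [0, 0, -0.037, 0, -1], [0, 0, -0.0325, 0, -1]],
], grip_force=25)

```text
time: 44.75
tool_pos: [0.4331, -0.0702, 0.1253]
orientation: [[-0.992, 0.127, -0.0], [0.127, 0.992, -0.0], [0.0, -0.0, -1.0]]
ft_force: [0.1, 0.8, 0.4]
opening: 1.003
gripper_force: 0.0
```

Emit:
drive_tool([
  [[0, 0, 0, 0, -0.8], [0, 0, 0, 0, -0.6], [0, 0, 0, 0, -0.45], [0, 0, 0, 0, -0.35], [0, 0, 0, 0, -0.25]],
])

```text
time: 45.17
tool_pos: [0.4353, -0.0704, 0.129]
orientation: [[-0.992, 0.126, 0.004], [0.126, 0.992, -0.001], [-0.004, -0.001, -1.0]]
ft_force: [0.8, -0.4, 0.6]
opening: 0.661
gripper_force: 0.2
```

Emit:
drive_tool([
  [[0, 0, 0, 0, -0.1], [0, 0, 0, 0, 0.2], [0, 0, 0, 0, 1], [0, 0, 0, 0, 1], [0, 0, 0, 0, 1]],
])

```text
time: 45.58
tool_pos: [0.4353, -0.0702, 0.1287]
orientation: [[-0.992, 0.126, 0.004], [0.126, 0.992, -0.001], [-0.004, -0.001, -1.0]]
ft_force: [0.6, 1.3, 8.9]
opening: 0.635
gripper_force: 24.9
```

Emit:
drive_tool([
  [[0, 0, 0.01, 0, 1], [0, 0, 0.03, 0, 1], [0, 0, 0.035, 0, 1], [0, 0, 0.035, 0, 1], [0, 0, 0.035, 0, 1]],
])

```text
time: 46.0
tool_pos: [0.4329, -0.0695, 0.2739]
orientation: [[-0.992, 0.126, -0.0], [0.126, 0.992, -0.0], [0.0, -0.0, -1.0]]
ft_force: [0.5, -0.7, -2.4]
opening: 0.638
gripper_force: 24.9
```

Emit:
drive_tool([
  [[0.0077, -0.0041, 0.0028, 0.0102, 1], [0.0077, -0.0041, 0.0028, 0.0102, 1], [0.0077, -0.0041, 0.0028, 0.0102, 1], [0.0077, -0.0041, 0.0028, 0.0102, 1], [0.0077, -0.0041, 0.0028, 0.0102, 1]],
])

```text
time: 46.42
tool_pos: [0.4721, -0.0905, 0.2845]
orientation: [[-0.997, 0.074, -0.003], [0.074, 0.997, 0.001], [0.003, 0.001, -1.0]]
ft_force: [0.9, 0.3, -2.7]
opening: 0.632
gripper_force: 25.0
```

Emit:
drive_tool([
  [[0.0077, -0.0041, 0.0028, 0.0102, 1], [0.0077, -0.0041, 0.0028, 0.0102, 1], [0.0077, -0.0041, 0.0028, 0.0102, 1], [0.0077, -0.0041, 0.0028, 0.0102, 1], [0.0077, -0.0041, 0.0028, 0.0102, 1]],
])

```text
time: 46.83
tool_pos: [0.5114, -0.1112, 0.3]
orientation: [[-1.0, 0.023, -0.0], [0.023, 1.0, 0.0], [0.0, 0.0, -1.0]]
ft_force: [0.5, -0.5, -2.6]
opening: 0.634
gripper_force: 25.0
```

Emit:
drive_tool([
  [[0, 0, 0, 0, 1], [0, 0, 0, 0, 1], [0, 0, 0, 0, 1], [0, 0, 0, 0, 1], [0, 0, 0, 0, 1]],
])

```text
time: 47.25
tool_pos: [0.5101, -0.1105, 0.2999]
orientation: [[-1.0, 0.024, -0.0], [0.024, 1.0, 0.0], [0.001, 0.0, -1.0]]
ft_force: [0.0, 0.2, -2.8]
opening: 0.633
gripper_force: 25.0
```

Run:
```python
from h import *
lookw('w16',['yellow'],z=.301)
```

```text
47.25 [ 0.5101 -0.1105  0.2999] yaw 1.547
yellow ([243.2, 186.0], [203, 159, 84, 61, 3951]) [ 0.4754 -0.1165  0.301 ]
yellow ([267.5, 303.2], [262, 294, 13, 20, 222]) [ 0.5486 -0.1043  0.301 ]
```

Emit:
drive_tool([
  [[0.004, -0.0006, 0.001, 0, 1], [0.0084, -0.0004, 0.0005, 0, 1], [0.0084, -0.0002, 0, 0, 1], [0.0084, -0.0002, 0, 0, 1], [0.0084, -0.0002, 0, 0, 1]],
])

```text
time: 47.72
tool_pos: [0.5496, -0.1125, 0.3015]
orientation: [[-1.0, 0.024, 0.0], [0.024, 1.0, -0.0], [-0.0, -0.0, -1.0]]
ft_force: [-0.3, -0.4, -2.1]
opening: 0.637
gripper_force: 25.0
```

Emit:
drive_tool([
  [[0.0084, -0.0002, 0, 0, 1], [0.0084, -0.0002, 0, 0, 1], [0.0084, -0.0002, 0, 0, 1], [0.0084, -0.0002, 0, 0, 1], [0.0084, -0.0002, 0, 0, 1]],
])

```text
time: 48.13
tool_pos: [0.5911, -0.1134, 0.3014]
orientation: [[-1.0, 0.024, -0.0], [0.024, 1.0, -0.0], [0.0, -0.0, -1.0]]
ft_force: [-0.4, 0.1, -3.0]
opening: 0.631
gripper_force: 25.0
```

Emit:
drive_tool([
  [[0, 0, 0, 0, 1], [0, 0, 0, 0, 1], [0, 0, 0, 0, 1]],
])

```text
time: 48.38
tool_pos: [0.5899, -0.1133, 0.3013]
orientation: [[-1.0, 0.024, -0.001], [0.024, 1.0, 0.0], [0.001, -0.0, -1.0]]
ft_force: [0.2, -0.6, -1.8]
opening: 0.638
gripper_force: 25.0
```

Emit:
drive_tool([
  [[0, 0, -0.005, 0, 1], [0, 0, -0.005, 0, 1], [0, 0, -0.004, 0, 1], [0, 0, -0.003, 0, 1], [0, 0, -0.002, 0, 1]],
])

```text
time: 48.8
tool_pos: [0.5898, -0.1133, 0.2817]
orientation: [[-1.0, 0.024, -0.001], [0.024, 1.0, 0.0], [0.001, 0.0, -1.0]]
ft_force: [0.6, -0.4, -1.4]
opening: 0.633
gripper_force: 25.0
```

Emit:
drive_tool([
  [[0, 0, -0.001, 0, 1], [0, 0, -0.001, 0, 1], [0, 0, -0.001, 0, 1], [0, 0, 0, 0, 1], [0, 0, 0, 0, 1]],
])

```text
time: 49.22
tool_pos: [0.5903, -0.1134, 0.2796]
orientation: [[-1.0, 0.024, 0.0], [0.024, 1.0, -0.0], [-0.0, -0.0, -1.0]]
ft_force: [0.8, 0.1, -2.2]
opening: 0.636
gripper_force: 25.0
```

Emit:
drive_tool([
  [[0, 0, -0.0005, 0, 1], [0, 0, 0, 0, 1]],
])

```text
time: 49.38
tool_pos: [0.5903, -0.1134, 0.2791]
orientation: [[-1.0, 0.024, 0.0], [0.024, 1.0, -0.0], [-0.0, -0.0, -1.0]]
ft_force: [-0.2, 0.1, -2.2]
opening: 0.636
gripper_force: 25.0
```

Emit:
drive_tool([
  [[0, 0, -0.0005, 0, 1], [0, 0, -0.0005, 0, 1], [0, 0, -0.0005, 0, 1], [0, 0, 0, 0, 1]],
])

```text
time: 49.72
tool_pos: [0.5902, -0.1134, 0.2774]
orientation: [[-1.0, 0.024, -0.0], [0.024, 1.0, -0.0], [0.0, -0.0, -1.0]]
ft_force: [0.5, -0.3, -1.5]
opening: 0.635
gripper_force: 25.0
```

Emit:
drive_tool([
  [[0, 0, -0.0004, 0, 1], [0, 0, 0, 0, 1]],
])

```text
time: 49.88
tool_pos: [0.5902, -0.1134, 0.277]
orientation: [[-1.0, 0.024, -0.0], [0.024, 1.0, -0.0], [0.0, -0.0, -1.0]]
ft_force: [-0.2, -1.0, -2.8]
opening: 0.635
gripper_force: 25.0
```

Emit:
drive_tool([
  [[0, 0, -0.0004, 0, 1], [0, 0, 0, 0, 1]],
])

```text
time: 50.05
tool_pos: [0.5903, -0.1134, 0.2767]
orientation: [[-1.0, 0.024, 0.0], [0.024, 1.0, -0.0], [-0.0, -0.0, -1.0]]
ft_force: [-0.4, -0.3, -2.5]
opening: 0.634
gripper_force: 25.0
```

Emit:
drive_tool([
  [[0, 0, -0.0004, 0, 1], [0, 0, 0, 0, 1]],
])

```text
time: 50.22
tool_pos: [0.5904, -0.1133, 0.2765]
orientation: [[-1.0, 0.024, 0.0], [0.024, 1.0, -0.0], [-0.0, -0.0, -1.0]]
ft_force: [0.3, 0.5, -1.0]
opening: 0.634
gripper_force: 25.0
```

Emit:
drive_tool([
  [[0, 0, -0.0003, 0, 1], [0, 0, 0, 0, 1]],
])

```text
time: 50.38
tool_pos: [0.5904, -0.1133, 0.2764]
orientation: [[-1.0, 0.024, 0.001], [0.024, 1.0, -0.0], [-0.001, -0.0, -1.0]]
ft_force: [-0.7, 0.4, 0.7]
opening: 0.636
gripper_force: 25.0
```

Contact is made. I'll release slowly as before.

Emit:
drive_tool([
  [[0, 0, -0.0002, 0, 1], [0, 0, 0, 0, 1], [0, 0, 0, 0, -0.2], [0, 0, 0, 0, -0.26]],
], grip_force=4)

```text
time: 50.72
tool_pos: [0.5904, -0.1132, 0.2761]
orientation: [[-1.0, 0.024, 0.001], [0.024, 1.0, 0.0], [-0.001, 0.0, -1.0]]
ft_force: [-0.3, 2.0, 2.9]
opening: 0.635
gripper_force: 4.0
```

Emit:
drive_tool([
  [[0, 0, 0, 0, -0.27], [0, 0, 0, 0, -0.28], [0, 0, 0, 0, -0.29], [0, 0, 0, 0, -0.3], [0, 0, 0, 0, -0.31]],
])

```text
time: 51.13
tool_pos: [0.5903, -0.1135, 0.2756]
orientation: [[-1.0, 0.024, -0.0], [0.024, 1.0, -0.0], [0.0, -0.0, -1.0]]
ft_force: [0.2, 1.3, 1.9]
opening: 0.653
gripper_force: 0.5
```

Emit:
drive_tool([
  [[0, 0, 0, 0, -0.32], [0, 0, 0, 0, -0.33], [0, 0, 0, 0, -0.34], [0, 0, 0, 0, -0.35], [0, 0, 0, 0, -0.36]],
])

```text
time: 51.55
tool_pos: [0.5902, -0.1135, 0.2757]
orientation: [[-1.0, 0.024, -0.0], [0.024, 1.0, -0.0], [0.0, -0.0, -1.0]]
ft_force: [0.9, 1.1, 0.9]
opening: 0.679
gripper_force: 0.4
```

Emit:
drive_tool([
  [[0, 0, 0, 0, -0.37], [0, 0, 0, 0, -0.38], [0, 0, 0, 0, -0.39], [0, 0, 0, 0, -0.4], [0, 0, 0, 0, -0.41]],
])

```text
time: 51.97
tool_pos: [0.5902, -0.1134, 0.2758]
orientation: [[-1.0, 0.024, -0.0], [0.024, 1.0, -0.0], [0.0, -0.0, -1.0]]
ft_force: [0.1, 0.6, -0.0]
opening: 0.704
gripper_force: 0.3
```

Emit:
drive_tool([
  [[0, 0, 0, 0, -0.42], [0, 0, 0, 0, -0.43], [0, 0, 0, 0, -0.44], [0, 0, 0, 0, -0.45], [0, 0, 0, 0, -0.46]],
])

```text
time: 52.38
tool_pos: [0.5902, -0.1135, 0.2758]
orientation: [[-1.0, 0.024, -0.0], [0.024, 1.0, -0.0], [0.0, -0.0, -1.0]]
ft_force: [0.7, 0.3, -0.2]
opening: 0.729
gripper_force: 0.1
```

Emit:
drive_tool([
  [[0, 0, 0, 0, -0.47], [0, 0, 0, 0, -0.48], [0, 0, 0, 0, -0.49], [0, 0, 0, 0, -0.5], [0, 0, 0, 0, -0.51]],
])

```text
time: 52.8
tool_pos: [0.5903, -0.1134, 0.2758]
orientation: [[-1.0, 0.024, -0.0], [0.024, 1.0, -0.0], [0.0, -0.0, -1.0]]
ft_force: [-0.2, 0.3, 0.1]
opening: 0.752
gripper_force: 0.0
```

Emit:
drive_tool([
  [[0, 0, 0, 0, -0.52], [0, 0, 0, 0, -0.53], [0, 0, 0, 0, -0.54], [0, 0, 0, 0, -0.55], [0, 0, 0, 0, -0.56]],
])

```text
time: 53.22
tool_pos: [0.5903, -0.1134, 0.2758]
orientation: [[-1.0, 0.024, -0.0], [0.024, 1.0, -0.0], [-0.0, -0.0, -1.0]]
ft_force: [0.9, 0.4, 0.3]
opening: 0.787
gripper_force: 0.0
```

Emit:
drive_tool([
  [[0, 0, 0, 0, -0.7], [0, 0, 0, 0, -0.85], [0, 0, 0, 0, -1], [0, 0, 0.015, 0, -1], [0, 0, 0.035, 0, -1]],
])

```text
time: 53.63
tool_pos: [0.5875, -0.1126, 0.3216]
orientation: [[-1.0, 0.024, -0.009], [0.024, 1.0, 0.003], [0.009, 0.003, -1.0]]
ft_force: [0.9, 0.1, 0.3]
opening: 0.997
gripper_force: 0.0
```

Emit:
drive_tool([
  [[0, 0, 0.04, 0, -1], [0, 0, 0.03, 0, -1], [-0.03, 0, 0.02, 0, -1], [-0.03, 0, 0.02, 0, -1], [-0.03, 0, 0.02, 0, -1]],
])

```text
time: 54.05
tool_pos: [0.4994, -0.1133, 0.4567]
orientation: [[-1.0, 0.024, 0.0], [0.024, 1.0, -0.0], [-0.0, -0.0, -1.0]]
ft_force: [0.2, -0.2, -0.1]
opening: 0.999
gripper_force: 0.0
```

Emit:
drive_tool([
  [[-0.03, 0.02, 0, 0, -1], [-0.03, 0.02, 0, 0, -1], [0, 0, 0, 0, -1], [0, 0, 0, 0, -1], [0, 0, 0, 0, -1]],
])

```text
time: 54.47
tool_pos: [0.4406, -0.0735, 0.4561]
orientation: [[-1.0, 0.024, 0.001], [0.024, 1.0, -0.001], [-0.001, -0.001, -1.0]]
ft_force: [0.1, 0.3, -0.5]
opening: 0.999
gripper_force: 0.0
```

Run:
```python
from h import *
s=state();c=cam('wrist',s);w=camera('wrist');a=camera('side');b=camera('scene')
for i in range(10):w2=camera('wrist')
a2=camera('side')
for k,(x,y) in {'wrist':(w,w2),'side':(a[80:260,140:330],a2[80:260,140:330])}.items():print(k,'changed px',(np.abs(x.astype(int)-y).max(2)>25).sum())
cv2.imwrite('pics/fin.png',np.hstack([cv2.resize(a[80:260,140:320],(400,400),interpolation=cv2.INTER_CUBIC),cv2.resize(b[130:310,190:370],(400,400),interpolation=cv2.INTER_CUBIC)])[:,:,::-1])
```

```text
wrist changed px 2287
side changed px 63
```

View pics/fin.png

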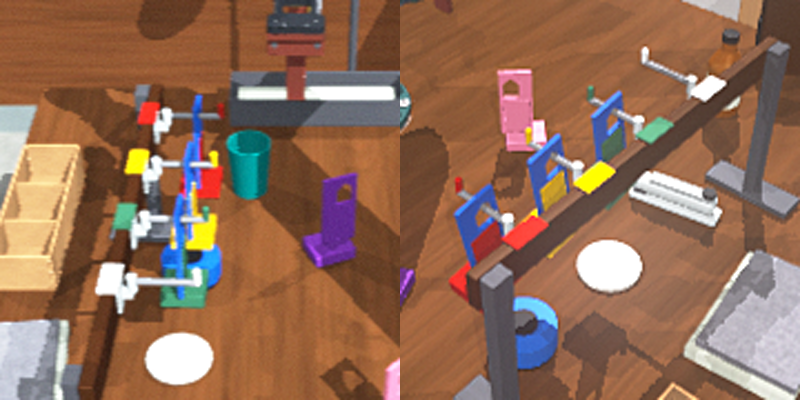

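The red, yellow and green plates each hang on the hook of their own colour, and the other objects haven't moved. I'll let things settle, then check that the plates are still and the hooks are square.

Emit:
drive_tool([
  [[0, 0, 0, 0, -1], [0, 0, 0, 0, -1], [0, 0, 0, 0, -1], [0, 0, 0, 0, -1], [0, 0, 0, 0, -1]],
])

```text
time: 55.58
tool_pos: [0.4403, -0.0734, 0.4558]
orientation: [[-1.0, 0.024, 0.0], [0.024, 1.0, -0.0], [-0.0, -0.0, -1.0]]
ft_force: [-0.5, -0.4, 0.3]
opening: 0.999
gripper_force: 0.0
```

Emit:
drive_tool([
  [[0, 0, 0, 0, -1], [0, 0, 0, 0, -1], [0, 0, 0, 0, -1], [0, 0, 0, 0, -1], [0, 0, 0, 0, -1]],
])

```text
time: 56.0
tool_pos: [0.4402, -0.0734, 0.4558]
orientation: [[-1.0, 0.024, -0.0], [0.024, 1.0, -0.0], [0.0, -0.0, -1.0]]
ft_force: [0.0, -0.7, -0.1]
opening: 1.003
gripper_force: 0.0
```

Run:
```python
from h import *
a,c=lookw('w20',['red','yellow','green'],z=.298)
x=camera('side')
for i in range(12):camera('wrist')
y=camera('side')
print('side changed',(np.abs(x[80:260,140:330].astype(int)-y[80:260,140:330]).max(2)>25).sum(),'wrist',(np.abs(a.astype(int)-camera('wrist')).max(2)>25).sum())
```

```text
56.0 [ 0.4402 -0.0734  0.4558] yaw 1.546
red ([153.3, 330.0], [139, 328, 28, 4, 64]) [ 0.6344 -0.2133  0.298 ]
yellow ([237.2, 242.0], [219, 231, 40, 32, 777]) [ 0.5114 -0.0976  0.298 ]
yellow ([241.9, 257.2], [228, 251, 28, 12, 266]) [ 0.5316 -0.0927  0.298 ]
yellow ([224.4, 330.3], [217, 328, 17, 5, 72]) [ 0.6371 -0.1196  0.298 ]
green ([304.0, 244.1], [287, 233, 40, 30, 758]) [ 0.516  -0.0171  0.298 ]
green ([315.3, 257.5], [304, 252, 25, 11, 243]) [ 0.5342 -0.0029  0.298 ]
side changed 0 wrist 0
```

Run:
```python
from h import *
w=camera('side');c=cam('side')
for n,p in(('red',(.5485,-.2237)),('yellow',(.552,-.1043)),('green',(.5555,.0155))):
  e=proj(c,[*p,.298])[0]
  # sensitivity: hook closed by 3 deg moves the post 4 mm in y
  print(n,e.round(1),'if 3deg short',proj(c,[p[0],p[1]+.0042,.298])[0].round(1),[q[0] for q in blobs(w,n,5) if abs(q[0][0]-e[0])<9 and abs(q[0][1]-e[1])<9])
```

```text
red [239.8 127.2] if 3deg short [239.7 128. ] [[239.1, 128.9]]
yellow [236.7 148.9] if 3deg short [236.6 149.7] [[235.9, 150.8]]
green [233.1 173.5] if 3deg short [233.  174.5] [[232.2, 175.2]]
```

The offset is the same on all three hooks, so it comes from calibration and blob height rather than a hook having moved. I'm handing in.

```bash
python3 -c "
from plant import ticket
print(ticket.sign_off())"
```

```text
the job is handed in; nothing more can be done
None
```

All four hooks are swung out to their stops, and the red, yellow and green plates hang still on the hooks of their own colour; there was no white plate on the table, and the job is handed in.

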